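# Put the entryway things back in their own places

## Robot

A 6-joint arm with a two-finger parallel gripper is mounted at the origin on the work surface. World frame = base frame: x ahead of the robot, y to its left, z up, the work surface at z = 0. Lengths are in mm, angles in rad, forces in N, time in s.
With the tool pointing down it reaches from about 275 to 1000 mm from the base axis. Payload 8.4 kg.
Tool frame: the origin (TCP) lies at the very end of the fingers, on their centre line; the grasp point (between the pads) lies ctrl.grip_depth behind it (ctrl.grip_depth is the distance from the TCP to the grasp point, in mm); z points along the fingers, y is the direction in which the jaws open and shut (so a half turn about z gives the same grasp; the last joint's range is limited). The gripper opens to 85 mm and grips with 20 to 120 N. Pads are 22 mm wide; open, the fingers measure 114 mm over their backs; the gripper's body (76 mm by 85 mm) begins 54 mm behind the grasp point. The pads swing forward as they close: fully open they stand 13 mm farther back than shut.
Start: joints at [1.333, 0.353, 1.633, -0, 1.155, -0.002], TCP at [146.011, 607.708, 231.281] pointing down, gripper open.
Joint ranges: [-2.63, 2.63], [-0.92, 2.1], [0.06, 2.66], [-1.3, 4.44], [0, 2.69], [-3.02, 3.02]. Speed limits (rad/s): [2.22, 2.22, 2.79, 3.14, 3.14, 3.14].

## Interface

Orientations are given as a unit quaternion [w, x, y, z].
In Python, from plant import ctrl gives the robot as it stands.
- The arm moves only by the tool step_arm, never from a script. Its argument "series" is a list of rows, each a list of 7 numbers: the shift along the world's x, y, z in mm, then the turn, a rotation vector about the world's x, y, z in degrees, then the opening, from 0 (shut) to 1 (fully open). In form: [[dx, dy, dz, ax, ay, az, hand], ...]. A call has 1 to 12 rows; each row shifts and turns the commanded pose from where the row before left it; what a row does not reach is not made up. A row lasts 1/12 s, in which the tool goes at most 41.7 mm and 7.16 degrees, less where a joint would pass 70% of its speed; a pose out of reach is approached as far as the arm can. A call is refused whole if a number of a shift passes 41.7 or a number of a turn 7.16, either way. A call with a gripper value outside its range is refused whole. The fingers move at their own pace and stop on an object; "squeeze" is the grip in N (left out, the last holds). Time passes only in rows, so rows that do not move let the fingers close. It gives the time, the measured TCP pose, the force and the opening at its end, in the units of the state.
- ctrl.sense(): the state, without advancing time (a new reading comes with each control period).
- ctrl.capture(name): name is "side" or "top" or "wrist"; returns the picture (400x640x3 uint8, red, green, blue); there is no depth.
- ctrl.camera_model(name): a dict with "camera_matrix" (3x3 intrinsics, pixels), "T" (4x4, takes a point from camera to world coordinates). Camera axes: x right, y up, looking along -z (the intrinsics and any distortion apply to the point x, -y, -z); pixel columns grow to the right and rows downward; lengths in mm; the calibration is good to about 2 mm. A picture is of the moment at which its call begins: read the wrist's pose just before it. camera_model takes no time and is no camera call; for the wrist camera it gives the pose at the moment of the call.
- ctrl.job_done(): hands the job in, once; it reports no verdict.
The state is a dict: "time_s": time; "joint_pos": joint angles; "dq": joint speeds; "joint_torque": joint torques, N m; "ee_pos": TCP position; "tool_rot": TCP orientation; "contact_force": force on the tool from outside, world axes, zero at the start; "moment": the same for the moment, N m; "gripper_width": finger opening in mm.
Only numpy, scipy, OpenCV 4.12 (cv2) and the standard library are available. Lean on these libraries where they do the work, as an engineer would, in place of code of your own. Each camera call takes 0.05 s, during which the arm holds its last target.

## Task

Somebody put the things on the entryway bench away in one another's places. Put each back where it belongs: the black hanko tube lying in the little open drawer, the car key lying in the open steel key box, the pink umbrella handle lying in the large empty compartment of the grey repair tray, and the white tea cup upright in the middle of the round wooden coaster. Where a place is still taken, set a thing down on a clear spot of the bench for the moment; do not tip the cup over, and leave the shoe brush and the silicone shoe grip where they are.

Things in the scene. Friction and masses are not known exactly. Their poses are not given: they have to be found in the camera images.
- hanko_tube: black lacquered hanko (seal) tube of rounded square section with a thin brass band: 86 long (its x), 24 wide (y), 24 high (z), about 45 g. Origin at its centre, 12 above what it lies on. Starts in the repair tray's large compartment or on the coaster
- car_key: flat black car key fob with grey buttons: 68 long (x), 38 wide (y), 15 thick (z), 60 g; a thin wire ring lies at its +x end, out to 56 from the origin (does not collide). Origin at the fob's centre, 7.5 above what it lies on. Starts in the repair tray's large compartment or on the coaster
- umbrella_handle: pink plastic J-shaped umbrella handle lying flat, a round bar 18 thick. Origin on the axis of its straight shank, 9 above what it lies on. Shank along x from -52 (last 12: steel socket) to +26, where the crook turns a half circle to -y, its tip at x +13, y -34. Outline: x -52..+52, y -43..+9. Balanced when grasped at the origin across y. Starts in drawer or key box, x roughly along their y
- tea_cup: white handleless ceramic tea cup, open at the top, 72 high, outside diameter 47 at the foot, 57 at 40 above the foot, 58 at the rim, about 170 g. Origin at the centre of its underside, z up through the mouth. Starts upright in the drawer or the key box
- drawer: little wooden drawer, open. Origin under the middle of its inside, at bench level; inner floor 8 above it, inside 114 (x) by 130 (y), walls 4 thick, tops 32 above the bench; front with a small brass knob at -x, out to 78 from the origin, 37 high. Slides along x with 2.5 N friction in its fixed dark wood unit, which lies behind at +x (59 to 190 from the origin, 162 wide, 46 high)
- key_box: open stainless steel key box, fixed. Origin under the middle of its inside, at bench level; inner floor 8 above it, inside 114 (x) by 130 (y), walls 5 thick, tops 32 above the bench. Push-button latch in the front wall (-x), out to 71 from the origin; lid folded right back at +x, 70 to 195 from the origin, 26 high (hinge up to 30)
- repair_tray: grey two-compartment repair tray, fixed. Origin under the middle of its large empty compartment, at bench level; inner floor 8 above it, inside 120 (x) by 130 (y), walls 5 thick, tops 26 above the bench. The narrow compartment beside it (y = +65 to +125 from the origin) holds a small screwdriver and spare parts, all below 26 high
- coaster: round wooden coaster, fixed, diameter 100, 8 thick. Origin at the centre of its underside, its top 8 above the origin
- shoe_brush: wooden shoe brush with dark bristles, loose: 130 long (x), 48 wide (y), 38 high. Origin at the centre of its underside. To be left where it is
- shoe_grip: pale translucent-grey silicone shoe grip (a ribbed shoe pad rounded at both ends), loose: 103 long (x), 48 wide (y), 7 high. Origin at the middle of its underside. To be left where it is
Mind the look-alikes: they are no part of the job. Of the things like the tea_cup, leave any that is blue; of the rest the smaller one is meant.

How it is judged:
By the outcome, as a careful person would: the job done as asked, in the order asked, and still so for the second after the job is handed in, with the robot touching nothing.
It also fails if it takes over 120 s, if anything falls off the work surface, if the arm or the gripper's body presses on something with over 40 N, if the wrist force passes 120 N, or if a joint passes its speed limit or range.

## Working session

There is one attempt and no reset: what is moved stays moved. The work goes in short steps, Python scripts to look and compute and a tool call to move; the robot and the scene stay as the last step left them, time stands still between calls to the robot, and variables do not carry over. Pictures are saved under pics/ and viewed, and the job is handed in when it is done.

Besides the shell and the picture viewer there is one more tool, called as name([rows], argument=value, ...), one row to a line, values as JSON. step_arm: Moves the arm, as the interface text tells. Its arguments: {"type":"object","properties":{"series":{"type":"array"},"squeeze":{"type":"number"}},"required":["series"]}

```bash
ls; mkdir -p pics; python3 - <<'E'
from plant import ctrl
import cv2,numpy as np
print(ctrl.grip_depth, ctrl.sense())
for n in ("top","side","wrist"):
    m=ctrl.camera_model(n); print(n,m)
    im=ctrl.capture(n); cv2.imwrite(f"pics/{n}0.png",im[:,:,::-1])
E
```

```text
pics
18.700000000000003 {'time_s': 0.0, 'joint_pos': array([ 1.33261917e+00,  3.53647909e-01,  1.63417028e+00,  1.48090817e-05,
        1.15521724e+00, -2.40100158e-03]), 'dq': array([ 1.24358338e-03, -9.49071694e-04, -5.99834017e-04, -3.52852632e-04,
        1.04938912e-03,  7.83965062e-05]), 'joint_torque': array([-6.63008677e-05, -6.05237961e+01, -3.42074597e+01, -1.17355635e-04,
        9.57433978e-03, -5.11272134e-06]), 'ee_pos': array([145.87585535, 607.21985565, 230.54637701]), 'tool_rot': array([-9.32892246e-05,  1.17618149e-01,  9.93058634e-01, -7.15362988e-04]), 'contact_force': array([-0.62433682,  0.26058421, -0.26861204]), 'moment': array([-0.01494704, -0.02408616,  0.03615505]), 'gripper_width': 85.94032114599788}
top {'camera_matrix': array([[410.73986714,   0.        , 315.26299198],
       [  0.        , 410.73986714, 200.34462045],
       [  0.        ,   0.        ,   1.        ]]), 'T': array([[ 1.92157443e-02,  9.85290446e-01, -1.69804275e-01,
         4.15393772e+02],
       [-9.99664849e-01,  2.18805495e-02,  1.38358841e-02,
        -5.06413144e+01],
       [ 1
[... 512 characters left out ...]
],
       [-7.81842189e-03,  6.76489110e-01,  7.36411133e-01,
         9.26955332e+02],
       [ 0.00000000e+00,  0.00000000e+00,  0.00000000e+00,
         1.00000000e+00]])}
wrist {'camera_matrix': array([[307.55833238,   0.        , 318.70523949],
       [  0.        , 307.55833238, 195.45552324],
       [  0.        ,   0.        ,   1.        ]]), 'T': array([[ 2.35086024e-01, -9.28332567e-01, -2.87981260e-01,
         7.33630099e+01],
       [ 9.71973476e-01,  2.24086239e-01,  7.10838848e-02,
         6.26004253e+02],
       [-1.45684782e-03, -2.96620974e-01,  9.54994176e-01,
         3.74911954e+02],
       [ 0.00000000e+00,  0.00000000e+00,  0.00000000e+00,
         1.00000000e+00]])}
```

View pics/top0.png

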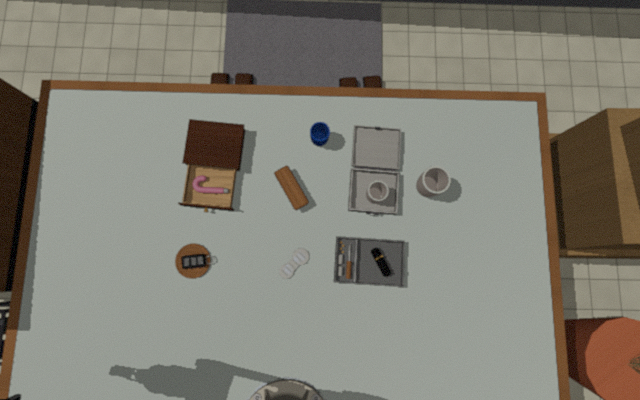

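View pics/side0.png

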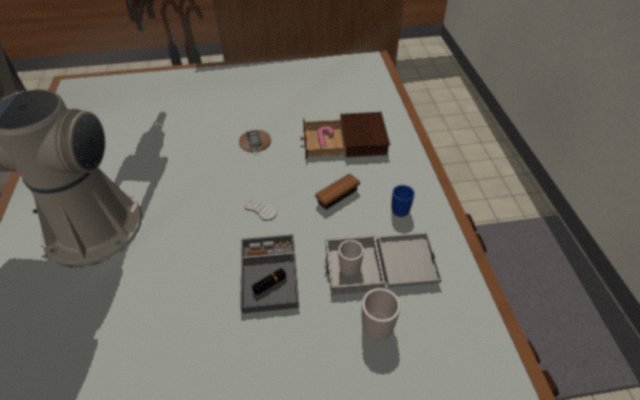

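View pics/wrist0.png

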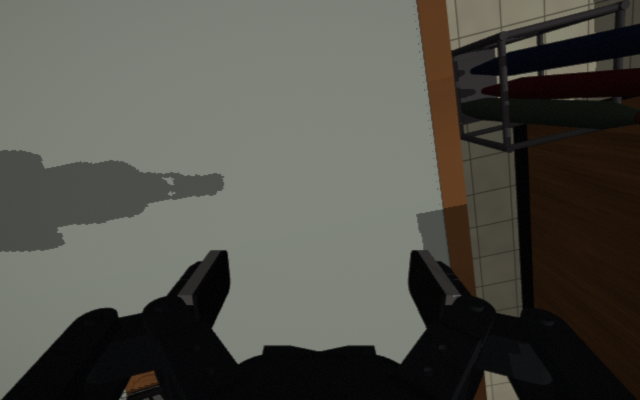

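```bash
cat > h.py <<'E'
import cv2,numpy as np
from plant import ctrl
def ray(m,u,v):
    K=m["camera_matrix"];T=m["T"]
    d=np.linalg.inv(K)@np.array([u,v,1.0]); d=T[:3,:3]@np.array([d[0],-d[1],-d[2]])
    return T[:3,3],d/np.linalg.norm(d)
def plane(m,u,v,z):
    o,d=ray(m,u,v); return (o+d*(z-o[2])/d[2])
def proj(m,P):
    K=m["camera_matrix"];T=m["T"]
    p=T[:3,:3].T@(np.asarray(P,float)-T[:3,3]); p=K@np.array([p[0],-p[1],-p[2]]); return p[:2]/p[2]
def tri(m1,p1,m2,p2):
    o1,d1=ray(m1,*p1);o2,d2=ray(m2,*p2)
    A=np.stack([d1,-d2],1); s=np.linalg.lstsq(A,o2-o1,rcond=None)[0]
    a,b=o1+d1*s[0],o2+d2*s[1]; return (a+b)/2,np.linalg.norm(a-b)
def crop(src,dst,u0,v0,u1,v1,k):
    im=cv2.imread(src)[v0:v1,u0:u1]; cv2.imwrite(dst,cv2.resize(im,None,fx=k,fy=k,interpolation=cv2.INTER_CUBIC))
E
python3 - <<'E'
from h import *
crop("pics/top0.png","pics/c1.png",165,105,365,295,4)
crop("pics/top0.png","pics/c2.png",300,105,500,295,4)
crop("pics/side0.png","pics/c3.png",230,220,430,350,4)
E
```

```text
(no output)
```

View pics/c1.png

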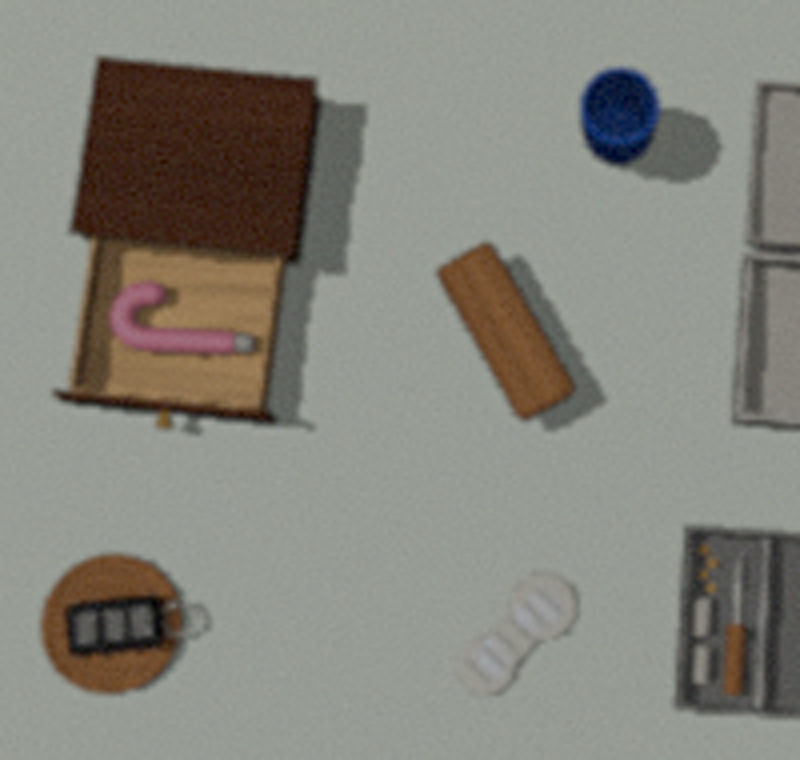

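View pics/c2.png

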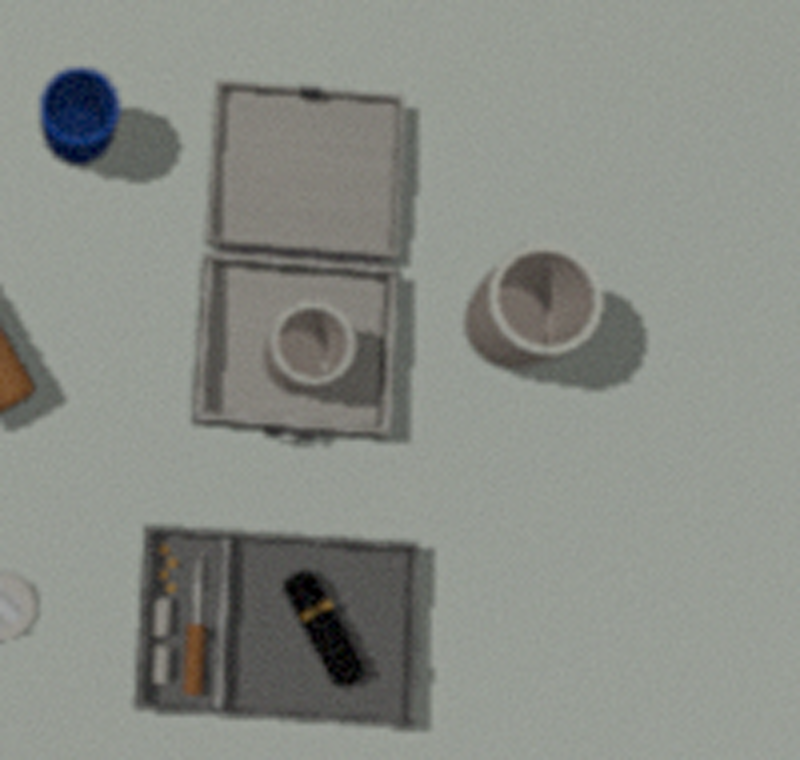

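View pics/c3.png

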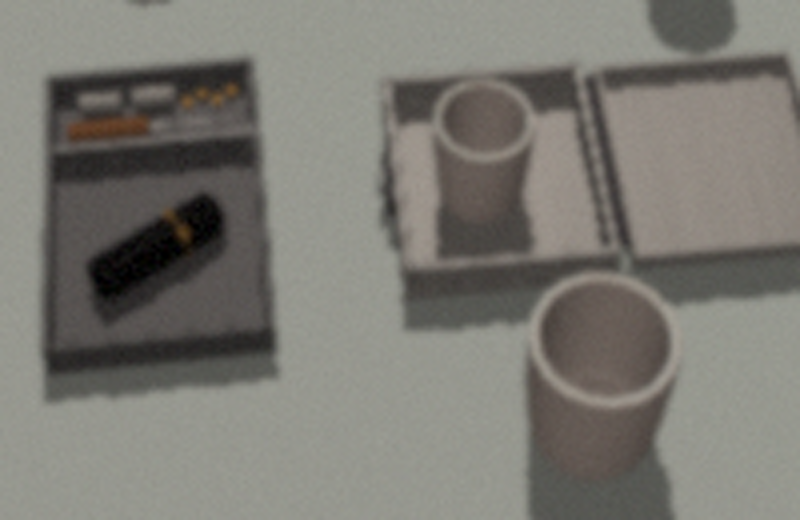

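```bash
python3 - <<'E'
from h import *
m=ctrl.camera_model("top"); s=ctrl.camera_model("side")
def P(u0,v0,cx,cy,z,n):
    p=plane(m,u0+(cx+.5)/4-.5,v0+(cy+.5)/4-.5,z); print(n,p.round(0),"r",np.hypot(p[0],p[1]).round())
A=(165,105);B=(300,105)
P(*B,313,343,80,"cup rim (keybox)"); P(*B,272,343,80,"cup rim L");P(*B,354,343,80,"cup rim R")
P(*B,546,300,95,"big cup rim");P(*B,491,300,95,"L");P(*B,602,300,95,"R")
P(*B,205,258,32,"kb TL");P(*B,398,270,32,"kb TR");P(*B,196,420,32,"kb BL");P(*B,388,434,32,"kb BR")
P(*B,148,527,26,"tray TL");P(*B,418,545,26,"tray TR");P(*B,138,707,26,"tray BL");P(*B,410,724,26,"tray BR");P(*B,230,537,26,"tray div T");P(*B,220,710,26,"tray div B")
P(*B,303,580,28,"hanko e1");P(*B,347,676,28,"hanko e2");
P(*A,98,242,32,"dr TL");P(*A,283,258,32,"dr TR");P(*A,78,396,32,"dr BL");P(*A,266,412,32,"dr BR");P(*A,165,420,25,"knob")
P(*A,98,58,46,"unit");P(*A,316,78,46,"unit");P(*A,72,234,46,"unit");P(*A,298,260,46,"unit")
P(*A,254,343,17,"umb socket");P(*A,140,337,17,"umb shank");P(*A,112,316,17,"umb crook out");P(*A,168,293,17,"umb tip")
P(*A,111,624,8,"coaster");P(*A,43,624,8,"coaster L");P(*A,180,624,8,"coaster R")
P(*A,68,629,23,"key L");P(*A,160,621,23,"key R");P(*A,210,619,10,"ring end")
P(*A,490,245,38,"brush");P(*A,574,392,38,"brush");P(*A,437,270,38,"brush");P(*A,528,418,38,"brush")
P(*A,545,607,5,"grip");P(*A,490,663,5,"grip")
E
```

```text
cup rim (keybox) [ 639. -239.   80.] r 682.0
cup rim L [ 638. -210.   80.] r 672.0
cup rim R [ 639. -267.   80.] r 693.0
big cup rim [ 670. -397.   95.] r 778.0
L [ 669. -359.   95.] r 759.0
R [ 670. -436.   95.] r 800.0
kb TL [ 710. -169.   32.] r 729.0
kb TR [ 704. -309.   32.] r 769.0
kb BL [ 590. -163.   32.] r 613.0
kb BR [ 583. -300.   32.] r 656.0
tray TL [ 514. -130.   26.] r 530.0
tray TR [ 505. -322.   26.] r 599.0
tray BL [ 388. -124.   26.] r 408.0
tray BR [ 380. -314.   26.] r 493.0
tray div T [ 508. -188.   26.] r 542.0
tray div B [ 387. -181.   26.] r 428.0
hanko e1 [ 479. -239.   28.] r 535.0
hanko e2 [ 412. -270.   28.] r 493.0
dr TL [711. 300.  32.] r 771.0
dr TR [702. 166.  32.] r 721.0
dr BL [598. 306.  32.] r 671.0
dr BR [589. 172.  32.] r 614.0
knob [583. 245.  25.] r 632.0
unit [845. 306.  46.] r 898.0
unit [834. 146.  46.] r 846.0
unit [712. 315.  46.] r 779.0
unit [697. 153.  46.] r 714.0
umb socket [642. 186.  17.] r 668.0
umb shank [644. 269.  17.] r 698.0
umb crook out [659. 290.  17.] r 720.0
umb tip [677. 251.  17.] r 722.0
coaster [438. 278.   8.] r 519.0
coaster L [437. 326.   8.] r 545.0
coaster R [439. 229.   8.] r 495.0
key L [434. 304.  23.] r 530.0
key R [441. 240.  23.] r 502.0
ring end [443. 208.  10.] r 489.0
brush [713.  16.  38.] r 714.0
brush [607. -47.  38.] r 609.0
brush [694.  54.  38.] r 696.0
brush [588. -14.  38.] r 588.0
grip [456. -29.   5.] r 457.0
grip [416.   9.   5.] r 416.0
```

The top and side views show three cup candidates. The small white one in the key box is at top pixel (378,191) with a 57 mm rim. The large white one at (436,180) measures about 76 mm, and the blue one is at (320,131). The small white one is the right one, and crop c2 confirms it.

Other positions in the top view:
- **Umbrella handle:** in the drawer at (207,187)
- **Hanko tube:** in the tray at (381,262)
- **Car key:** on the coaster at (194,261)

My order is umbrella to bench, hanko to drawer, cup to bench, key to key box, umbrella to tray, cup to coaster.

step_arm([
  [22, -15, -4, 0, 0, -6.4, 0.5],
  [22, -15, -4, 0, 0, -6.4, 0.5],
  [22, -15, -4, 0, 0, -6.4, 0.5],
  [22, -15, -4, 0, 0, -6.4, 0.5],
  [22, -15, -4, 0, 0, -6.4, 0.5],
  [22, -15, -4, 0, 0, -6.4, 0.5],
  [22, -15, -4, 0, 0, -6.4, 0.5],
  [22, -15, -4, 0, 0, -6.4, 0.5],
  [22, -15, -4, 0, 0, -6.4, 0.5],
  [22, -15, -4, 0, 0, -6.4, 0.5],
  [22, -15, -4, 0, 0, -6.4, 0.5],
  [22, -15, -4, 0, 0, -6.4, 0.5],
], squeeze=40)

```text
time_s: 1.15
ee_pos: [410.9, 426.7, 182.9]
tool_rot: [0.0, 0.711, 0.703, -0.0]
contact_force: [-1.4, -0.6, 0.2]
gripper_width: 42.9
```

step_arm([
  [22, -17, -2, 0, 0, 0, 0.5],
  [22, -17, -2, 0, 0, 0, 0.5],
  [22, -17, -2, 0, 0, 0, 0.5],
  [22, -17, -2, 0, 0, 0, 0.5],
  [22, -17, -2, 0, 0, 0, 0.5],
  [22, -17, -2, 0, 0, 0, 0.5],
  [22, -17, -2, 0, 0, 0, 0.5],
  [22, -17, -2, 0, 0, 0, 0.5],
  [22, -17, -2, 0, 0, 0, 0.5],
  [22, -17, -2, 0, 0, 0, 0.5],
  [10, -11, -2, 0, 0, 0, 0.5],
  [0, 0, 0, 0, 0, 0, 0.5],
])

```text
time_s: 2.15
ee_pos: [641.5, 244.3, 160.3]
tool_rot: [0.0, 0.71, 0.704, -0.0]
contact_force: [-1.1, 0.7, 0.6]
gripper_width: 42.8
```

```bash
python3 - <<'E'
from h import *
s=ctrl.sense();print(s["ee_pos"],s["tool_rot"],s["gripper_width"],s["joint_pos"],s["contact_force"])
im=ctrl.capture("wrist"); cv2.imwrite("pics/w1.png",im[:,:,::-1])
E
```

```text
[641.46106564 244.31158348 160.34479877] [ 1.70703964e-04  7.09882987e-01  7.04319480e-01 -4.31760818e-04] 42.75007701416887 [ 3.62050673e-01  5.13552706e-01  1.55098374e+00 -7.53189070e-04
  1.07770597e+00  3.70275420e-01] [-1.13265796  0.7129609   0.55149366]
```

View pics/w1.png

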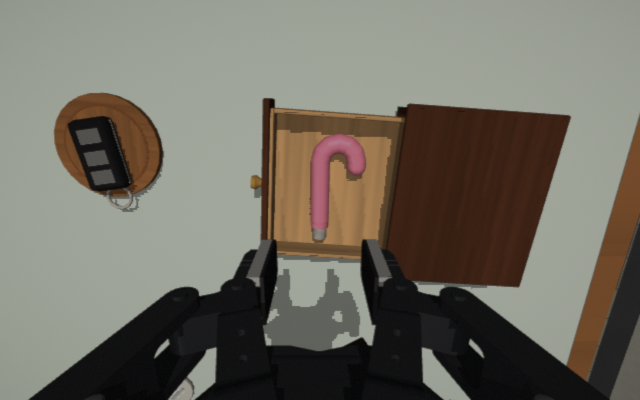

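```bash
python3 - <<'E'
from h import *
m=ctrl.camera_model("wrist");im=cv2.imread("pics/w1.png");hsv=cv2.cvtColor(im,cv2.COLOR_BGR2HSV)
mk=((hsv[...,0]>160)|(hsv[...,0]<4))&(hsv[...,1]>70)&(hsv[...,2]>90);mk[250:]=0;mk[:120]=0;mk[:,:290]=0;mk[:,390:]=0
mk=cv2.morphologyEx(mk.astype(np.uint8),cv2.MORPH_OPEN,np.ones((3,3)))
ys,xs=np.nonzero(mk);print(xs.min(),xs.max(),ys.min(),ys.max())
for r in (165,180,200,220):
    c=xs[(ys==r)&(xs<340)]; a=plane(m,c.min(),r,17);b=plane(m,c.max()+1,r,17);print(r,c.min(),c.max(),(a+b)/2,np.linalg.norm(a-b))
print("crook y ext",plane(m,338,ys.min(),17),"x max",plane(m,xs.max(),160,17),"socket end",plane(m,319,241,17))
for n,(u,v,z) in dict(drFL=(270,109,32),drBL=(403,120,32),drFR=(264,254,32),knob=(250,183,25),unitL=(408,105,46),unitR=(388,278,46),unitBL=(570,117,46),coL=(55,130,8)).items(): print(n,plane(m,u,v,z).round(1))
# coaster ellipse
mk=((hsv[...,0]<20)&(hsv[...,1]>80)).astype(np.uint8);mk[:,200:]=0
c=max(cv2.findContours(mk,0,2)[0],key=cv2.contourArea);c=cv2.convexHull(c);pts=np.array([plane(m,*p[0],8)[:2] for p in c],np.float32);print("coaster",cv2.minEnclosingCircle(pts))
E
```

```text
311 365 134 228
165 311 328 [642.30584931 262.97676612  17.        ] 17.11001359283519
180 311 328 [642.19141279 248.27508518  17.        ] 17.36550856225474
200 311 328 [642.03340623 227.9759766   17.        ] 17.71827914670581
220 311 327 [641.36651488 206.83937277  17.        ] 17.080978610362735
crook y ext [659.13573519 291.88153674  17.        ] x max [684.9018939  267.40514692  17.        ] socket end [640.66175478 183.68123125  17.        ]
drFL [600. 315.  32.]
drBL [714.2 304.9  32. ]
drFR [586.3 177.3  32. ]
knob [576.3 248.   25. ]
unitL [713.7 317.5  46. ]
unitR [706.8 158.   46. ]
unitBL [846.5 306.9  46. ]
coL [391.2 297.1   8. ]
coaster ((438.534912109375, 280.5888671875), 50.99730682373047)
```

The wrist view shows the umbrella shank at x≈642 mm, origin y≈238, bar width measured 17 to 18 mm (18 expected). The coaster centre is at (438.5,280.5), and both top and wrist views agree on it. I'm descending on the shank.

step_arm([
  [0, -5, -20, 0, 0, 0, 0.5],
  [0.5, -5, -20, 0, 0, 0, 0.5],
  [0, 0, -20, 0, 0, 0, 0.5],
  [0, 0, -20, 0, 0, 0, 0.5],
  [0, 0, -20, 0, 0, 0, 0.5],
  [0, 0, -15, 0, 0, 0, 0.5],
  [0, 0, -15, 0, 0, 0, 0.5],
  [0, 0, -10, 0, 0, 0, 0.5],
  [0, 0, -8, 0, 0, 0, 0.5],
  [0, 0, 0, 0, 0, 0, 0.5],
  [0, 0, 0, 0, 0, 0, 0.5],
])

```text
time_s: 3.12
ee_pos: [640.6, 236.8, 13.3]
tool_rot: [-0.0, 0.709, 0.705, -0.0]
contact_force: [0.1, -0.5, 0.4]
gripper_width: 42.6
```

step_arm([
  [0, 0, 0, 0, 0, 0, 0],
  [0, 0, 0, 0, 0, 0, 0],
  [0, 0, 0, 0, 0, 0, 0],
  [0, 0, 0, 0, 0, 0, 0],
  [0, 0, 0, 0, 0, 0, 0],
], squeeze=40)

```text
time_s: 3.53
ee_pos: [641.3, 236.9, 14.4]
tool_rot: [0.0, 0.709, 0.705, 0.001]
contact_force: [-1.0, -0.2, 6.0]
gripper_width: 16.1
```

The grip width reads 16.1 mm on an 18 mm bar with 6 N upward force, so the pads are catching the bar above its middle. I'll reopen, go lower and regrip.

step_arm([
  [0, 0, 0, 0, 0, 0, 0.45],
  [0, 0, 0, 0, 0, 0, 0.45],
  [0, 0, -2, 0, 0, 0, 0.45],
  [0, 0, -2, 0, 0, 0, 0.45],
  [0, 0, -1, 0, 0, 0, 0.45],
  [0, 0, 0, 0, 0, 0, 0.45],
  [0, 0, 0, 0, 0, 0, 0.45],
])

```text
time_s: 4.12
ee_pos: [640.3, 236.6, 7.9]
tool_rot: [-0.0, 0.709, 0.705, -0.0]
contact_force: [-0.5, -0.5, 0.3]
gripper_width: 38.5
```

step_arm([
  [0, 0, 0, 0, 0, 0, 0],
  [0, 0, 0, 0, 0, 0, 0],
  [0, 0, 0, 0, 0, 0, 0],
  [0, 0, 0, 0, 0, 0, 0],
  [0, 0, 0, 0, 0, 0, 0],
])

```text
time_s: 4.53
ee_pos: [640.7, 236.8, 8.5]
tool_rot: [0.0, 0.709, 0.705, 0.0]
contact_force: [0.4, 0.9, 1.4]
gripper_width: 16.5
```

step_arm([
  [0, 0, 4, 0, 0, 0, 0],
  [0, 0, 8, 0, 0, 0, 0],
  [0, 0, 15, 0, 0, 0, 0],
  [0, 0, 20, 0, 0, 0, 0],
  [0, 0, 20, 0, 0, 0, 0],
  [0, 0, 15, 0, 0, 0, 0],
  [-10, -10, 0, 0, 0, 0, 0],
  [-20, -18, 0, 0, 0, 0, 0],
  [-25, -22, 0, 0, 0, 0, 0],
  [-25, -22, 0, 0, 0, 0, 0],
  [-25, -22, 0, 0, 0, 0, 0],
  [-20, -18, 0, 0, 0, 0, 0],
])

```text
time_s: 5.53
ee_pos: [513.6, 123.5, 91.4]
tool_rot: [0.0, 0.709, 0.705, 0.0]
contact_force: [0.4, 0.0, -1.0]
gripper_width: 16.3
```

step_arm([
  [-10, -10, 0, 0, 0, 0, 0],
  [-6, -5, -10, 0, 0, 0, 0],
  [0, 0, -10, 0, 0, 0, 0],
  [0, 0, -10, 0, 0, 0, 0],
  [0, 0, 0, 0, 0, 0, 0],
])

```text
time_s: 5.95
ee_pos: [499.3, 109.9, 59.1]
tool_rot: [-0.0, 0.709, 0.705, -0.001]
contact_force: [-0.2, 0.1, -1.3]
gripper_width: 16.6
```

```bash
python3 - <<'E'
from h import *
s=ctrl.sense();print(s["ee_pos"],s["gripper_width"],s["contact_force"])
im=ctrl.capture("side"); cv2.imwrite("pics/s2.png",im[:,:,::-1]);crop("pics/s2.png","pics/s2c.png",180,80,420,260,3)
E
```

```text
[499.2850374  109.88353458  59.06229517] 16.60470485415641 [-0.219363    0.13862077 -1.28718783]
```

View pics/s2c.png

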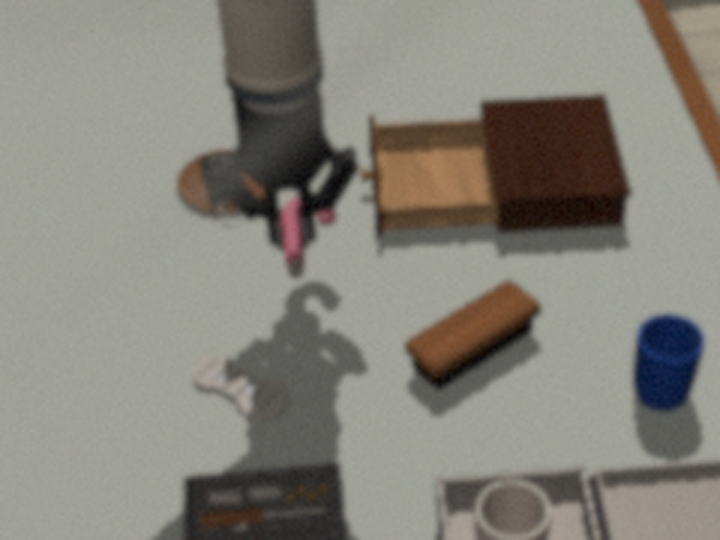

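The side view shows the umbrella held level between the fingers (crop about (290,235)), the spot below it is clear and the drawer is empty. I'm setting it down on the bench at about (499,110).

step_arm([
  [0, 0, -15, 0, 0, 0, 0],
  [0, 0, -15, 0, 0, 0, 0],
  [0, 0, -12, 0, 0, 0, 0],
  [0, 0, -8, 0, 0, 0, 0],
  [0, 0, -5, 0, 0, 0, 0],
  [0, 0, -3, 0, 0, 0, 0],
  [0, 0, 0, 0, 0, 0, 0],
  [0, 0, 0, 0, 0, 0, 0.4],
  [0, 0, 0, 0, 0, 0, 0.4],
  [0, 0, 0, 0, 0, 0, 0.4],
  [0, 0, 0, 0, 0, 0, 0.4],
])

```text
time_s: 6.92
ee_pos: [499.9, 109.8, 2.8]
tool_rot: [0.0, 0.709, 0.705, 0.0]
contact_force: [-0.6, 0.1, -0.1]
gripper_width: 34.1
```

step_arm([
  [0, 0, 5, 0, 0, 0, 0.4],
  [0, 0, 15, 0, 0, 0, 0.5],
  [0, 0, 25, 0, 0, 0, 0.6],
  [0, 0, 30, 0, 0, 0, 0.7],
  [-5, -25, 25, 0, 0, 4, 0.7],
  [-5, -30, 20, 0, 0, 7, 0.7],
  [-5, -35, 15, 0, 0, 7, 0.7],
  [-5, -35, 10, 0, 0, 7, 0.7],
  [-5, -35, 0, 0, 0, 0, 0.7],
  [-5, -35, 0, 0, 0, 0, 0.7],
  [-5, -35, 0, 0, 0, 0, 0.7],
  [-5, -30, 0, 0, 0, 0, 0.7],
])

```text
time_s: 7.92
ee_pos: [459.7, -148.6, 146.8]
tool_rot: [0.001, 0.545, 0.838, 0.0]
contact_force: [0.6, -0.4, -0.9]
gripper_width: 59.6
```

step_arm([
  [-1, -9, 0, 0, 0, -7.1, 0.6],
  [-1, -9, 0, 0, 0, -7.1, 0.6],
  [-1, -9, 0, 0, 0, -7.1, 0.6],
  [-1, -9, 0, 0, 0, -7.1, 0.6],
  [-1, -9, 0, 0, 0, -7.1, 0.6],
  [-1, -9, 0, 0, 0, -7.1, 0.6],
  [-1, -9, 0, 0, 0, -7.1, 0.6],
  [-1, -9, 0, 0, 0, -7.1, 0.6],
  [-1, -9, 0, 0, 0, -7.1, 0.6],
  [-1, -9, 0, 0, 0, -7.1, 0.6],
  [-1, -9, 0, 0, 0, -7.1, 0.6],
  [-1, -6, 0, 0, 0, -7.1, 0.6],
])

```text
time_s: 8.92
ee_pos: [448.1, -252.3, 146.5]
tool_rot: [0.0, 0.97, 0.245, 0.0]
contact_force: [0.1, 0.3, -0.4]
gripper_width: 51.1
```

step_arm([
  [0, 0, 0, 0, 0, -3.5, 0.6],
  [0, 0, 0, 0, 0, 0, 0.6],
])

```text
time_s: 9.08
ee_pos: [448.0, -251.9, 146.4]
tool_rot: [0.0, 0.976, 0.217, 0.0]
contact_force: [0.4, -0.3, -0.0]
gripper_width: 51.7
```

```bash
python3 - <<'E'
from h import *
s=ctrl.sense();q=s["tool_rot"];print(s["ee_pos"],q,s["gripper_width"],s["joint_pos"][[0,5]],"jaw",np.degrees(np.arctan2(2*q[2]**2-1,2*q[1]*q[2])))
m=ctrl.camera_model("wrist");np.savez("w3.npz",**m)
im=ctrl.capture("wrist"); cv2.imwrite("pics/w3.png",im[:,:,::-1])
E
```

```text
[ 448.03318291 -251.87279407  146.40823425] [1.14955212e-04 9.76236302e-01 2.16708687e-01 1.24105492e-04] 51.7431182361906 [-0.51505744  0.61885894] jaw -64.96841727201338
```

View pics/w3.png

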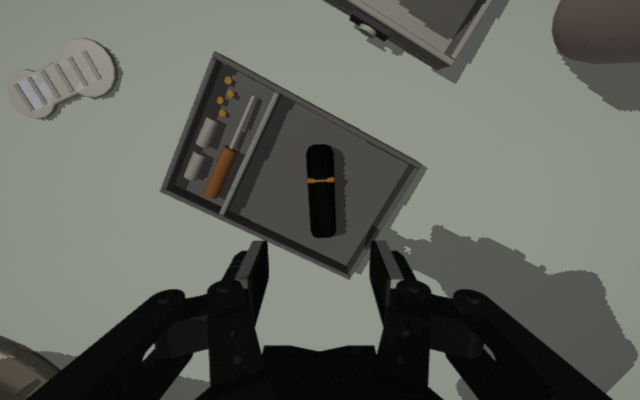

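```bash
python3 - <<'E'
from h import *
m=dict(np.load("w3.npz"));im=cv2.imread("pics/w3.png")
g=im.max(2);mk=(g<28).astype(np.uint8);mk[:135]=0;mk[242:]=0;mk[:,:295]=0;mk[:,350:]=0
c=max(cv2.findContours(mk,0,2)[0],key=cv2.contourArea)
r=np.array([plane(m,*p[0],24)[:2] for p in c],np.float32);print(cv2.minAreaRect(r),cv2.boundingRect(c))
for z in (32,20): print(z,plane(m,320,146,z),plane(m,322,237,z))
for n,(u,v,z) in dict(TL=(217,53,26),TR=(425,168,26),BL=(162,190,26),BR=(349,277,26),dT=(276,96,26),dB=(222,212,26),innerTR=(412,167,26),innerBR=(347,268,26),gL=(10,95,4),gR=(116,65,4)).items(): print(n,plane(m,u,v,z).round(1))
E
```

```text
((431.04150390625, -263.0347900390625), (53.964141845703125, 23.590696334838867), 27.80234718322754) (308, 182, 28, 56)
32 [ 484.77885545 -235.60400499   32.        ] [ 409.96862104 -272.54441932   32.        ]
20 [ 483.25727461 -236.37558217   20.        ] [ 404.97702864 -275.02944742   20.        ]
TL [ 516.  -131.5   26. ]
TR [ 505.4 -327.6   26. ]
BL [ 388.7 -124.3   26. ]
BR [ 379.8 -316.    26. ]
dT [ 505.8 -186.    26. ]
dB [ 391.5 -180.1   26. ]
innerTR [ 501.4 -316.8   26. ]
innerBR [ 387.9 -309.8   26. ]
gL [406.3  30.6   4. ]
gR [470.2 -48.5   4. ]
```

The wrist view shows the hanko tube from (320,146) to (322,237), which puts its centre at about (445.5,-255) with yaw about 27°. Its length comes out near 85 mm (86 expected). I'm descending across it.

step_arm([
  [-1, -1, -20, 0, 0, 2, 0.6],
  [-1, -1, -25, 0, 0, 0, 0.6],
  [-0.5, -1, -25, 0, 0, 0, 0.6],
  [0, 0, -20, 0, 0, 0, 0.6],
  [0, 0, -20, 0, 0, 0, 0.6],
  [0, 0, -15, 0, 0, 0, 0.6],
  [0, 0, -10, 0, 0, 0, 0.6],
  [0, 0, 0, 0, 0, 0, 0.6],
])

```text
time_s: 9.8
ee_pos: [444.7, -253.7, 9.4]
tool_rot: [-0.001, 0.972, 0.236, -0.001]
contact_force: [-1.1, 0.9, 0.5]
gripper_width: 50.9
```

step_arm([
  [0, 0, 0, 0, 0, 0, 0],
  [0, 0, 0, 0, 0, 0, 0],
  [0, 0, 0, 0, 0, 0, 0],
  [0, 0, 0, 0, 0, 0, 0],
  [0, 0, 0, 0, 0, 0, 0],
])

```text
time_s: 10.22
ee_pos: [446.4, -254.9, 12.0]
tool_rot: [0.001, 0.972, 0.236, 0.001]
contact_force: [0.1, 1.1, 7.5]
gripper_width: 23.4
```

step_arm([
  [0, 0, 5, 0, 0, 0, 0],
  [0, 0, 10, 0, 0, 0, 0],
  [0, 0, 20, 0, 0, 0, 0],
  [0, 0, 25, 0, 0, 0, 0],
  [0, 0, 25, 0, 0, 0, 0],
  [0, 5, 20, 0, 0, 5, 0],
  [5, 15, 10, 0, 0, 6, 0],
  [10, 25, 0, 0, 0, 6, 0],
  [12, 30, 0, 0, 0, 6, 0],
  [12, 30, 0, 0, 0, 6, 0],
  [12, 30, 0, 0, 0, 6, 0],
  [12, 30, 0, 0, 0, 6, 0],
])

```text
time_s: 11.22
ee_pos: [509.0, -88.2, 127.1]
tool_rot: [0.0, 0.827, 0.563, 0.0]
contact_force: [0.2, -0.6, -0.5]
gripper_width: 23.3
```

step_arm([
  [13, 30, 0, 0, 0, 6, 0],
  [13, 30, 0, 0, 0, 6, 0],
  [13, 30, 0, 0, 0, 6, 0],
  [13, 30, 0, 0, 0, 0, 0],
  [13, 30, 0, 0, 0, 0, 0],
  [13, 30, 0, 0, 0, 0, 0],
  [13, 30, 0, 0, 0, 0, 0],
  [13, 30, 0, 0, 0, 0, 0],
  [13, 30, 0, 0, 0, 0, 0],
  [12, 30, 0, 0, 0, 0, 0],
  [8, 27, 0, 0, 0, 0, 0],
  [0, 0, 0, 0, 0, 0, 0],
])

```text
time_s: 12.22
ee_pos: [647.1, 242.4, 127.2]
tool_rot: [-0.0, 0.729, 0.684, 0.002]
contact_force: [-0.6, -0.4, -1.1]
gripper_width: 23.5
```

```bash
python3 - <<'E'
from h import *
s=ctrl.sense();q=s["tool_rot"];print(s["ee_pos"],s["gripper_width"],s["contact_force"],s["joint_pos"][[0,5]],"jaw",np.degrees(np.arctan2(2*q[2]**2-1,2*q[1]*q[2])))
m=ctrl.camera_model("wrist");np.savez("w4.npz",**m)
im=ctrl.capture("wrist"); cv2.imwrite("pics/w4.png",im[:,:,::-1])
E
```

```text
[647.07607266 242.42746407 127.15030082] 23.458726580185278 [-0.6074239  -0.40721976 -1.0962641 ] [0.35562785 0.41787947] jaw -3.614094155557573
```

View pics/w4.png

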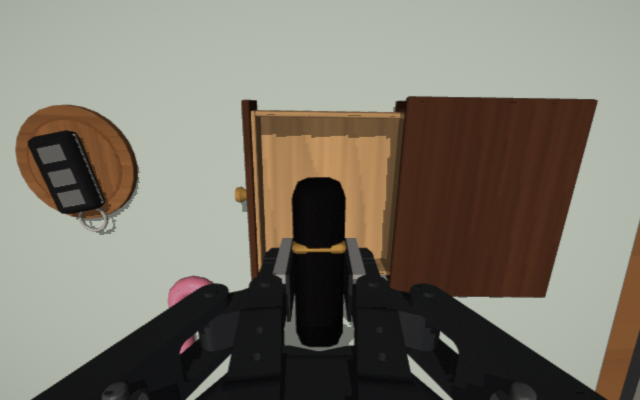

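The wrist view shows the tube held straight at (319,260) and aligned over the empty drawer. I'm lowering it.

step_arm([
  [-1, -2, -20, 0, 0, 0, 0],
  [0, -2, -25, 0, 0, 0, 0],
  [0, 0, -25, 0, 0, 0, 0],
  [0, 0, -20, 0, 0, 0, 0],
  [0, 0, -12, 0, 0, 0, 0],
  [0, 0, -7, 0, 0, 0, 0],
  [0, 0, -4, 0, 0, 0, 0],
  [0, 0, 0, 0, 0, 0, 0],
  [0, 0, 0, 0, 0, 0, 0],
])

```text
time_s: 13.02
ee_pos: [645.4, 233.5, 14.0]
tool_rot: [0.0, 0.73, 0.683, 0.001]
contact_force: [0.2, 0.5, -1.0]
gripper_width: 23.0
```

step_arm([
  [0, 0, 0, 0, 0, 0, 0.45],
  [0, 0, 0, 0, 0, 0, 0.45],
  [0, 0, 0, 0, 0, 0, 0.45],
  [0, 0, 0, 0, 0, 0, 0.45],
  [0, 0, 5, 0, 0, 0, 0.45],
  [0, 0, 15, 0, 0, 0, 0.45],
  [0, 0, 25, 0, 0, 0, 0.45],
  [0, 0, 30, 0, 0, 0, 0.45],
  [0, 0, 30, 0, 0, 0, 0.6],
  [0, 0, 15, 0, 0, 0, 0.7],
  [0, 0, 0, 0, 0, 0, 0.7],
])

```text
time_s: 13.93
ee_pos: [647.4, 234.5, 139.1]
tool_rot: [0.002, 0.73, 0.684, 0.004]
contact_force: [1.1, 0.2, 0.5]
gripper_width: 59.8
```

```bash
python3 - <<'E'
from h import *
s=ctrl.sense();q=s["tool_rot"];print(s["ee_pos"],s["gripper_width"],s["contact_force"])
m=ctrl.camera_model("wrist");np.savez("w5.npz",**m)
im=ctrl.capture("wrist"); cv2.imwrite("pics/w5.png",im[:,:,::-1])
E
```

```text
[647.40789235 234.46706091 139.09228567] 59.79168669673897 [1.05536169 0.22325764 0.5405069 ]
```

View pics/w5.png

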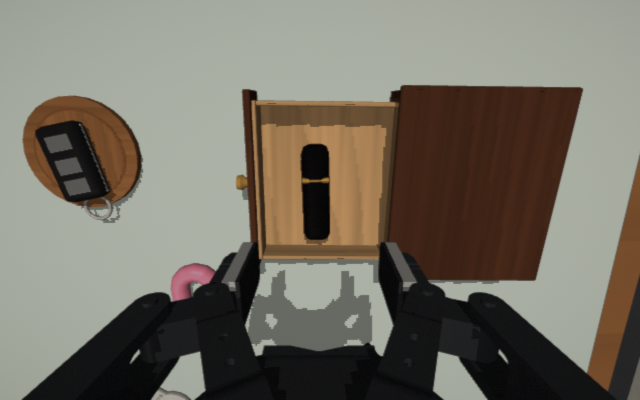

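The hanko tube lies in the drawer, wrist pixels (315,145) to (315,238). Next is the cup.

step_arm([
  [0, -15, 10, 0, 0, 0, 1],
  [0, -30, 10, 0, 0, 0, 1],
  [0, -39, 10, 0, 0, 0, 1],
  [0, -39, 5, 0, 0, 0, 1],
  [0, -39, 0, 0, 0, 0, 1],
  [0, -39, 0, 0, 0, 0, 1],
  [0, -39, 0, 0, 0, 0, 1],
  [0, -39, 0, 0, 0, 0, 1],
  [-1, -39, 0, 0, 0, 0, 1],
  [-1, -39, 0, 0, 0, 0, 1],
  [-2, -39, 0, 0, 0, 0, 1],
  [-2, -30, 0, 0, 0, 0, 1],
])

```text
time_s: 14.98
ee_pos: [637.0, -196.0, 167.2]
tool_rot: [-0.001, 0.73, 0.683, -0.001]
contact_force: [0.4, 0.5, 0.6]
gripper_width: 85.6
```

step_arm([
  [-1, -29, 0, 0, 0, 0, 1],
  [0, -15, 0, 0, 0, 0, 1],
  [0, 0, 0, 0, 0, 0, 1],
  [0, 0, 0, 0, 0, 0, 1],
])

```text
time_s: 15.32
ee_pos: [636.9, -237.0, 167.3]
tool_rot: [-0.001, 0.731, 0.683, -0.0]
contact_force: [1.6, -0.1, 0.8]
gripper_width: 85.2
```

```bash
python3 - <<'E'
from h import *
s=ctrl.sense();q=s["tool_rot"];print(s["ee_pos"],s["gripper_width"],s["contact_force"],"jaw",np.degrees(np.arctan2(2*q[2]**2-1,2*q[1]*q[2])))
m=ctrl.camera_model("wrist");np.savez("w6.npz",**m)
im=ctrl.capture("wrist"); cv2.imwrite("pics/w6.png",im[:,:,::-1])
E
```

```text
[ 636.89388874 -236.95589151  167.30334597] 85.19463542518791 [ 1.57929182 -0.12322282  0.80290407] jaw -3.8679097535704914
```

View pics/w6.png

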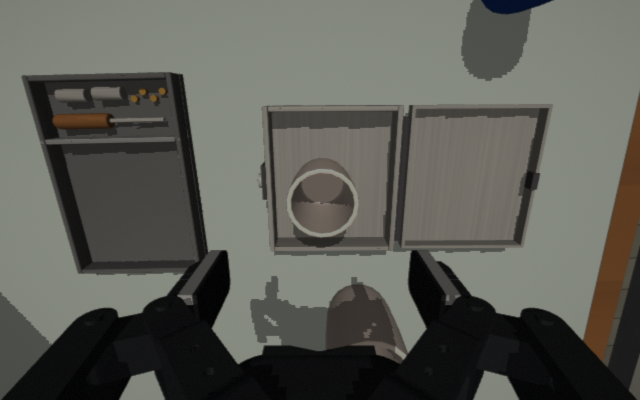

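```bash
python3 - <<'E'
from h import *
m=dict(np.load("w6.npz"))
L=plane(m,287,203,80);R=plane(m,358,203,80);T=plane(m,322,169,80);B=plane(m,322,237,80)
print(L,R,T,B)
for n,(u,v,z) in dict(TL=(264,107,32),TR=(403,107,32),BL=(272,252,32),BR=(393,249,32),latch=(261,178,20)).items(): print(n,plane(m,u,v,z).round(1))
for n,(u,v,z) in dict(tTL=(25,77,26),tTR=(183,74,26),tBL=(80,272,26),tBR=(207,265,26),d1=(47,142,26),d2=(178,139,26)).items(): print(n,plane(m,u,v,z).round(1))
E
```

```text
[ 612.3857128  -236.80159176   80.        ] [ 668.65709931 -240.6681544    80.        ] [ 641.94139558 -211.22457199   80.        ] [ 638.1875962  -268.15540712   80.        ]
TL [ 594.7 -163.1   32. ]
TR [ 715.9 -171.4   32. ]
BL [ 585.7 -303.5   32. ]
BR [ 707.5 -308.5   32. ]
latch [ 581.7 -229.2   20. ]
tTL [ 389.4 -123.9   26. ]
tTR [ 527.  -130.9   26. ]
tBL [ 379.8 -316.    26. ]
tBR [ 514.9 -316.9   26. ]
d1 [ 390.  -180.2   26. ]
d2 [ 511.3 -185.8   26. ]
```

The small cup's rim centre is at wrist pixel (322,203), giving (640,-239) with diameter 56 to 57 mm. I'm descending on it with the fingers fully open.

step_arm([
  [1.5, -1, -15, 0, 0, 0, 1],
  [1.9, -1, -20, 0, 0, 0, 1],
  [0, 0, -20, 0, 0, 0, 1],
  [0, 0, -20, 0, 0, 0, 1],
  [0, 0, -20, 0, 0, 0, 1],
  [0, 0, -15, 0, 0, 0, 1],
  [0, 0, -12, 0, 0, 0, 1],
  [0, 0, -6, 0, 0, 0, 1],
  [0, 0, 0, 0, 0, 0, 1],
  [0, 0, 0, 0, 0, 0, 1],
])

```text
time_s: 16.2
ee_pos: [641.4, -238.4, 40.1]
tool_rot: [0.0, 0.73, 0.684, 0.0]
contact_force: [0.0, -0.1, -0.0]
gripper_width: 85.2
```

step_arm([
  [0, 0, 0, 0, 0, 0, 0.6],
  [0, 0, 0, 0, 0, 0, 0.5],
  [0, 0, 0, 0, 0, 0, 0.4],
  [0, 0, 0, 0, 0, 0, 0.3],
  [0, 0, 0, 0, 0, 0, 0.3],
  [0, 0, 0, 0, 0, 0, 0.3],
])

```text
time_s: 16.7
ee_pos: [641.8, -238.9, 41.5]
tool_rot: [0.001, 0.73, 0.683, 0.0]
contact_force: [-2.3, 0.2, 6.6]
gripper_width: 57.7
```

step_arm([
  [0, 0, 4, 0, 0, 0, 0.3],
  [0, 0, 8, 0, 0, 0, 0.3],
  [0, 0, 15, 0, 0, 0, 0.3],
  [0, 0, 20, 0, 0, 0, 0.3],
  [0, 0, 20, 0, 0, 0, 0.3],
  [0, 0, 12, 0, 0, 0, 0.3],
  [-5, 6, 5, 0, 0, 0, 0.3],
  [-12, 15, 0, 0, 0, 0, 0.3],
  [-18, 23, 0, 0, 0, 0, 0.3],
  [-20, 26, 0, 0, 0, 0, 0.3],
  [-20, 26, 0, 0, 0, 0, 0.3],
  [-20, 26, 0, 0, 0, 0, 0.3],
])

```text
time_s: 17.7
ee_pos: [544.1, -115.2, 123.6]
tool_rot: [-0.0, 0.73, 0.683, -0.0]
contact_force: [0.1, 1.1, -1.1]
gripper_width: 57.4
```

step_arm([
  [-20, 26, 0, 0, 0, 0, 0.3],
  [-20, 26, 0, 0, 0, 0, 0.3],
  [-20, 26, 0, 0, 0, 0, 0.3],
  [-20, 26, 0, 0, 0, 0, 0.3],
  [-20, 26, 0, 0, 0, 0, 0.3],
  [-20, 26, 0, 0, 0, 0, 0.3],
  [-20, 26, 0, 0, 0, 0, 0.3],
  [-18, 23, 0, 0, 0, 0, 0.3],
  [-12, 15, 0, 0, 0, 0, 0.3],
  [-7, 7, 0, 0, 0, 0, 0.3],
  [0, 0, 0, 0, 0, 0, 0.3],
])

```text
time_s: 18.62
ee_pos: [367.2, 111.2, 123.8]
tool_rot: [-0.0, 0.729, 0.684, -0.0]
contact_force: [-0.6, -0.3, -1.5]
gripper_width: 57.3
```

```bash
python3 - <<'E'
from h import *
s=ctrl.sense();q=s["tool_rot"];print(s["ee_pos"],s["gripper_width"],s["contact_force"])
im=ctrl.capture("side"); cv2.imwrite("pics/s7.png",im[:,:,::-1])
E
```

```text
[367.15882933 111.24276723 123.83093744] 57.26840767159694 [-0.61483802 -0.33552032 -1.51672619]
```

View pics/s7.png

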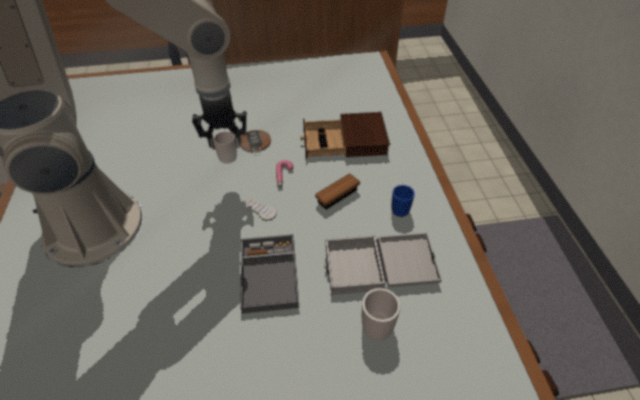

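The side view shows the cup upright in the gripper at (226,148), the hanko in the drawer at (323,138), the umbrella on the bench at (284,172), and the tray and key box empty. I'm lowering the cup onto clear bench.

step_arm([
  [0, 0, -15, 0, 0, 0, 0.3],
  [0, 0, -20, 0, 0, 0, 0.3],
  [0, 0, -20, 0, 0, 0, 0.3],
  [0, 0, -15, 0, 0, 0, 0.3],
  [0, 0, -9, 0, 0, 0, 0.3],
  [0, 0, -5, 0, 0, 0, 0.3],
  [0, 0, -3, 0, 0, 0, 0.3],
  [0, 0, -1, 0, 0, 0, 0.3],
  [0, 0, 0, 0, 0, 0, 0.3],
  [0, 0, 0, 0, 0, 0, 0.3],
])

```text
time_s: 19.5
ee_pos: [369.7, 110.4, 36.4]
tool_rot: [0.0, 0.73, 0.683, 0.0]
contact_force: [0.7, 0.0, -2.0]
gripper_width: 57.4
```

step_arm([
  [0, 0, -1, 0, 0, 0, 0.3],
  [0, 0, -1, 0, 0, 0, 0.3],
  [0, 0, 0, 0, 0, 0, 0.3],
  [0, 0, 0, 0, 0, 0, 0.3],
])

```text
time_s: 19.83
ee_pos: [369.2, 110.5, 34.1]
tool_rot: [0.0, 0.73, 0.684, 0.0]
contact_force: [0.1, 0.6, -1.6]
gripper_width: 57.3
```

step_arm([
  [0, 0, -1, 0, 0, 0, 0.3],
  [0, 0, 0, 0, 0, 0, 0.3],
  [0, 0, 0, 0, 0, 0, 0.3],
])

```text
time_s: 20.08
ee_pos: [369.2, 110.6, 33.4]
tool_rot: [0.0, 0.73, 0.683, 0.0]
contact_force: [-2.2, -0.4, 10.1]
gripper_width: 57.4
```

Contact at TCP z 33.4. Releasing and lifting off.

step_arm([
  [0, 0, 0.5, 0, 0, 0, 0.75],
  [0, 0, 0, 0, 0, 0, 0.9],
  [0, 0, 0, 0, 0, 0, 1],
  [0, 0, 0, 0, 0, 0, 1],
  [0, 0, 10, 0, 0, 0, 1],
  [0, 0, 20, 0, 0, 0, 1],
  [0, 0, 25, 0, 0, 0, 1],
  [0, 0, 30, 0, 0, 0, 1],
  [0, 0, 30, 0, 0, 0, 1],
  [3, 15, 10, 0, 0, 1.5, 1],
  [8, 30, 0, 0, 0, 3, 0.8],
  [12, 35, 0, 0, 0, 3, 0.8],
])

```text
time_s: 21.08
ee_pos: [392.2, 190.6, 159.6]
tool_rot: [0.0, 0.684, 0.73, 0.001]
contact_force: [1.4, -1.1, -0.5]
gripper_width: 68.1
```

step_arm([
  [15, 30, 0, 0, 0, 2, 0.75],
  [15, 25, 0, 0, 0, 0, 0.75],
  [12, 15, 0, 0, 0, 0, 0.75],
  [4, 12, 0, 0, 0, 0, 0.75],
  [0, 0, 0, 0, 0, 0, 0.75],
  [0, 0, 0, 0, 0, 0, 0.75],
])

```text
time_s: 21.58
ee_pos: [437.3, 272.1, 157.9]
tool_rot: [-0.0, 0.671, 0.742, -0.001]
contact_force: [-0.1, 0.2, 0.7]
gripper_width: 64.2
```

```bash
python3 - <<'E'
from h import *
s=ctrl.sense();q=s["tool_rot"];print(s["ee_pos"],s["gripper_width"],s["contact_force"],"jaw",np.degrees(np.arctan2(2*q[2]**2-1,2*q[1]*q[2])))
m=ctrl.camera_model("wrist");np.savez("w8.npz",**m)
im=ctrl.capture("wrist"); cv2.imwrite("pics/w8.png",im[:,:,::-1])
E
```

```text
[437.31508445 272.07628084 157.94390628] 64.15772230143875 [-0.13975539  0.17831885  0.71681797] jaw 5.767368222720363
```

View pics/w8.png

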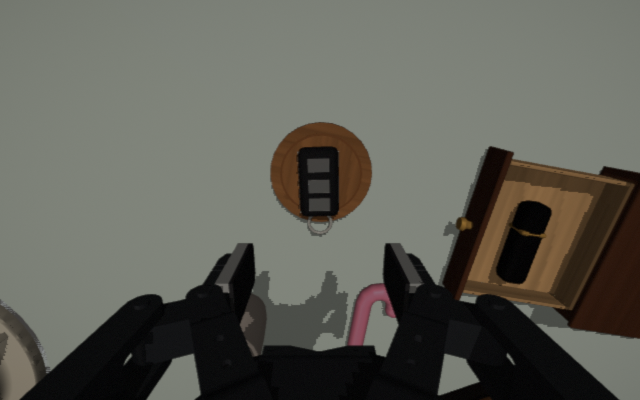

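```bash
python3 - <<'E'
from h import *
m=dict(np.load("w8.npz"));im=cv2.imread("pics/w8.png");hsv=cv2.cvtColor(im,cv2.COLOR_BGR2HSV)
for z in (23,18):
    c=[plane(m,u,v,z)[:2] for u,v in ((299,148),(336,147),(340,216),(302,216))];c=np.array(c);print(z,c.round(1).tolist(),c.mean(0),np.linalg.norm(c[0]-c[1]),np.linalg.norm(c[1]-c[2]),"dir",np.degrees(np.arctan2(*((c[2]+c[3]-c[0]-c[1])[::-1]))))
mk=((hsv[...,0]<20)&(hsv[...,1]>80)).astype(np.uint8);mk[:110]=0;mk[235:]=0;mk[:,:250]=0;mk[:,390:]=0
c=cv2.convexHull(max(cv2.findContours(mk,0,2)[0],key=cv2.contourArea));pts=np.array([plane(m,*p[0],8)[:2] for p in c],np.float32);print("coaster",cv2.minEnclosingCircle(pts),cv2.fitEllipse(pts))
E
```

```text
23 [[416.9, 304.9], [450.2, 309.1], [461.8, 243.1], [425.1, 239.4]] [438.49675355 274.13233734] 33.56044370853641 67.06491427249824 dir -81.44969251829183
18 [[416.7, 304.1], [450.5, 308.4], [462.4, 241.2], [425.0, 237.5]] [438.63307906 272.8025155 ] 34.161528262877695 68.26608087379583 dir -81.44969251829181
coaster ((439.5022277832031, 279.1225891113281), 49.906673431396484) ((439.3348388671875, 279.0759582519531), (98.90755462646484, 99.57064056396484), 178.3450164794922)
```

The wrist view shows the key at (319,181) on the coaster: centre (438.5,273.5), 67 mm long, direction about -82°. The coaster centre is (439,279) with radius 50. I'm descending on the key.

step_arm([
  [0.6, 1, -20, 0, 0, 1.5, 0.75],
  [0.6, 0.5, -25, 0, 0, 0, 0.75],
  [0, 0, -25, 0, 0, 0, 0.7],
  [0, 0, -25, 0, 0, 0, 0.7],
  [0, 0, -20, 0, 0, 0, 0.7],
  [0, 0, -15, 0, 0, 0, 0.7],
  [0, 0, -10, 0, 0, 0, 0.7],
  [0, 0, -5, 0, 0, 0, 0.7],
  [0, 0, 0, 0, 0, 0, 0.7],
  [0, 0, 0, 0, 0, 0, 0.7],
])

```text
time_s: 22.47
ee_pos: [439.5, 273.8, 14.0]
tool_rot: [0.0, 0.661, 0.75, 0.0]
contact_force: [0.4, -0.1, 0.0]
gripper_width: 59.9
```

step_arm([
  [-0.5, 0, -3, 0, 0, 0, 0.7],
  [0, 0, -1, 0, 0, 0, 0.6],
  [0, 0, 0, 0, 0, 0, 0],
  [0, 0, 0, 0, 0, 0, 0],
  [0, 0, 0, 0, 0, 0, 0],
  [0, 0, 0, 0, 0, 0, 0],
  [0, 0, 0, 0, 0, 0, 0],
])

```text
time_s: 23.05
ee_pos: [439.0, 274.1, 10.0]
tool_rot: [0.0, 0.661, 0.75, 0.0]
contact_force: [-1.7, 0.2, 6.3]
gripper_width: 36.7
```

step_arm([
  [0, 0, 4, 0, 0, 0, 0],
  [0, 0, 10, 0, 0, 0, 0],
  [0, 0, 20, 0, 0, 0, 0],
  [0, 0, 25, 0, 0, 0, 0],
  [0, 0, 25, 0, 0, 0, 0],
  [4, -9, 20, 0, 0, -1.5, 0],
  [9, -20, 0, 0, 0, -1.5, 0],
  [13, -30, 0, 0, 0, -1.5, 0],
  [13, -31, 0, 0, 0, -1.5, 0],
  [13, -31, 0, 0, 0, -1.5, 0],
  [13, -31, 0, 0, 0, -1.5, 0],
  [13, -31, 0, 0, 0, 0, 0],
])

```text
time_s: 24.05
ee_pos: [517.2, 89.5, 114.4]
tool_rot: [0.0, 0.718, 0.696, 0.0]
contact_force: [1.3, 0.5, -0.4]
gripper_width: 36.8
```

step_arm([
  [13, -31, 0, 0, 0, 0, 0],
  [13, -31, 0, 0, 0, 0, 0],
  [13, -31, 0, 0, 0, 0, 0],
  [13, -31, 0, 0, 0, 0, 0],
  [13, -31, 0, 0, 0, 0, 0],
  [13, -31, 0, 0, 0, 0, 0],
  [13, -31, 0, 0, 0, 0, 0],
  [13, -31, 0, 0, 0, 0, 0],
  [13, -31, 0, 0, 0, 0, 0],
  [12, -25, 0, 0, 0, 0, 0],
  [5, -10, 0, 0, 0, 0, 0],
  [0, 0, 0, 0, 0, 0, 0],
])

```text
time_s: 25.05
ee_pos: [651.6, -225.4, 114.1]
tool_rot: [0.001, 0.719, 0.695, 0.0]
contact_force: [-0.3, 0.9, 0.0]
gripper_width: 36.8
```

```bash
python3 - <<'E'
from h import *
s=ctrl.sense();q=s["tool_rot"];print(s["ee_pos"],s["gripper_width"],s["contact_force"],"jaw",np.degrees(np.arctan2(2*q[2]**2-1,2*q[1]*q[2])))
im=ctrl.capture("wrist"); cv2.imwrite("pics/w9.png",im[:,:,::-1])
E
```

```text
[ 651.64230806 -225.43494298  114.06850671] 36.82827918235499 [-0.29995017  0.8655414   0.01237398] jaw -1.8941367661436588
```

View pics/w9.png

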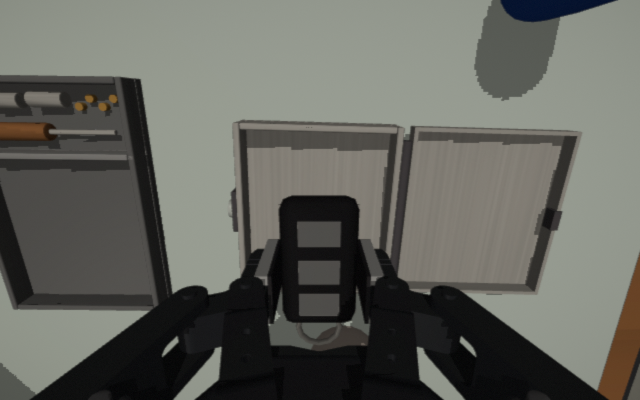

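The key is held flat at (319,258) over the empty box. I'm lowering and releasing it.

step_arm([
  [0, 0, -20, 0, 0, 0, 0],
  [0, 0, -25, 0, 0, 0, 0],
  [0, 0, -25, 0, 0, 0, 0],
  [0, 0, -15, 0, 0, 0, 0],
  [0, 0, -10, 0, 0, 0, 0],
  [0, 0, -4, 0, 0, 0, 0],
  [0, 0, -2.5, 0, 0, 0, 0],
  [0, 0, 0, 0, 0, 0, 0],
  [0, 0, 0, 0, 0, 0, 0],
])

```text
time_s: 25.85
ee_pos: [651.5, -223.2, 13.1]
tool_rot: [0.001, 0.718, 0.696, 0.0]
contact_force: [0.0, -0.7, -0.6]
gripper_width: 37.0
```

step_arm([
  [0, 0, -0.5, 0, 0, 0, 0],
  [0, 0, 0, 0, 0, 0, 0.6],
  [0, 0, 0, 0, 0, 0, 0.6],
  [0, 0, 0, 0, 0, 0, 0.6],
  [0, 0, 0, 0, 0, 0, 0.6],
  [0, 0, 5, 0, 0, 0, 0.6],
  [0, 0, 15, 0, 0, 0, 0.6],
  [0, 0, 25, 0, 0, 0, 0.6],
  [0, 0, 30, 0, 0, 0, 0.6],
  [0, 0, 30, 0, 0, 0, 0.6],
  [0, 0, 15, 0, 0, 0, 0.6],
  [0, 0, 0, 0, 0, 0, 0.6],
])

```text
time_s: 26.85
ee_pos: [653.6, -224.0, 137.6]
tool_rot: [0.004, 0.718, 0.696, 0.002]
contact_force: [0.0, -0.1, 0.2]
gripper_width: 51.1
```

```bash
python3 - <<'E'
from h import *
s=ctrl.sense();q=s["tool_rot"];print(s["ee_pos"],s["gripper_width"],s["contact_force"])
im=ctrl.capture("wrist"); cv2.imwrite("pics/w10.png",im[:,:,::-1])
E
```

```text
[ 653.55759761 -224.00935685  137.63617236] 51.09197439577137 [ 0.02375115 -0.11581969  0.21805158]
```

View pics/w10.png

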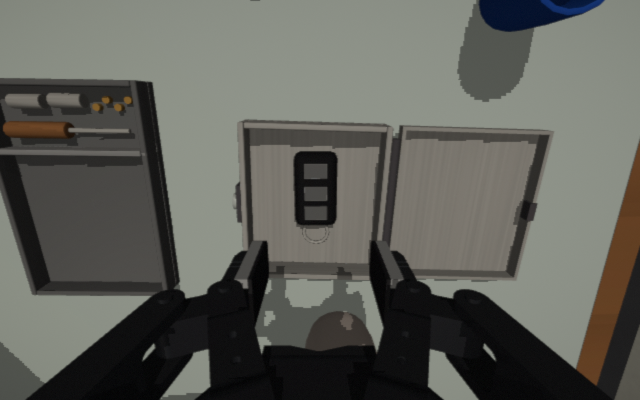

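The key lies in the key box at (316,188), ring included. Next is the umbrella.

step_arm([
  [-5, 10, 5, 0, 0, 0, 0.5],
  [-10, 22, 5, 0, 0, 0, 0.5],
  [-14, 31, 0, 0, 0, 0.7, 0.5],
  [-15, 33, 0, 0, 0, 0.7, 0.5],
  [-15, 33, 0, 0, 0, 0, 0.5],
  [-15, 33, 0, 0, 0, 0, 0.5],
  [-15, 33, 0, 0, 0, 0, 0.5],
  [-15, 33, 0, 0, 0, 0, 0.5],
  [-15, 33, 0, 0, 0, 0, 0.5],
  [-15, 33, 0, 0, 0, 0, 0.5],
  [-12, 26, 0, 0, 0, 0, 0.5],
  [-8, 14, 0, 0, 0, 0, 0.5],
])

```text
time_s: 27.9
ee_pos: [493.6, 113.5, 140.5]
tool_rot: [-0.001, 0.709, 0.705, -0.001]
contact_force: [0.2, -0.0, 0.2]
gripper_width: 42.5
```

step_arm([
  [0, 0, 0, 0, 0, 0, 0.5],
  [0, 0, 0, 0, 0, 0, 0.5],
])

```text
time_s: 28.07
ee_pos: [495.4, 111.5, 140.8]
tool_rot: [-0.0, 0.709, 0.706, -0.001]
contact_force: [-1.0, 0.2, 0.3]
gripper_width: 42.4
```

```bash
python3 - <<'E'
from h import *
s=ctrl.sense();q=s["tool_rot"];print(s["ee_pos"],s["gripper_width"],s["contact_force"],"jaw",np.degrees(np.arctan2(2*q[2]**2-1,2*q[1]*q[2])))
m=ctrl.camera_model("wrist");np.savez("w11.npz",**m)
im=ctrl.capture("wrist")[:,:,::-1].copy(); cv2.imwrite("pics/w11.png",im);hsv=cv2.cvtColor(im,cv2.COLOR_BGR2HSV)
mk=((hsv[...,0]>160)|(hsv[...,0]<4))&(hsv[...,1]>70)&(hsv[...,2]>90);mk[240:]=0;mk[:120]=0;mk[:,:280]=0;mk[:,400:]=0
mk=cv2.morphologyEx(mk.astype(np.uint8),cv2.MORPH_OPEN,np.ones((3,3)));ys,xs=np.nonzero(mk);print(xs.min(),xs.max(),ys.min(),ys.max())
for r in range(ys.min()+35,ys.max(),12):
    c=xs[(ys==r)&(xs<xs.min()+25)]; a=plane(m,c.min(),r,9);b=plane(m,c.max()+1,r,9);print(r,c.min(),c.max(),((a+b)/2).round(1),np.linalg.norm(a-b).round(1))
print("top",plane(m,xs[ys==ys.min()].mean(),ys.min(),9),"bottom pink",plane(m,320,ys.max()+1,9))
E
```

```text
[495.40865097 111.53222499 140.84506262] 42.403592039568146 [-0.99594888  0.19727027  0.30248215] jaw -0.23806890796336455
314 372 129 228
164 316 333 [502.  132.2   9. ] 16.4
176 315 332 [501.1 121.    9. ] 16.6
188 315 332 [501.1 109.5   9. ] 16.8
200 315 332 [501.1  97.7   9. ] 17.0
212 314 331 [500.1  85.7   9. ] 17.2
224 314 329 [499.1  73.3   9. ] 15.5
top [519.58337786 163.42370422   9.        ] bottom pink [497.14349624  68.05157074   9.        ]
```

View pics/w11.png

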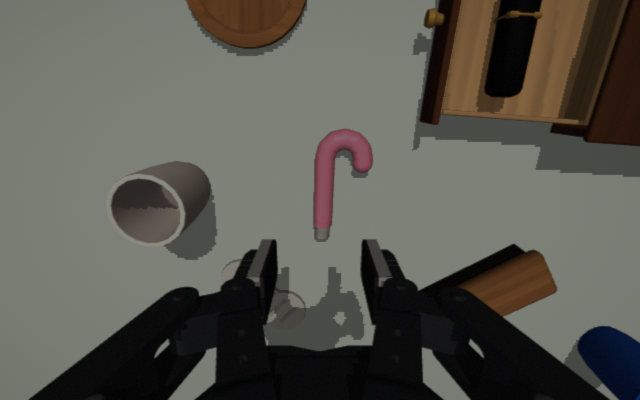

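The umbrella is on the bench, shank x≈500.8, origin y≈111, and the cup stands upright at wrist pixel (160,205). I'm regrasping the umbrella.

step_arm([
  [2, -1.5, -20, 0, 0, -1, 0.5],
  [2, -1.5, -25, 0, 0, 0, 0.5],
  [1, -0.5, -25, 0, 0, 0, 0.5],
  [0, 0, -20, 0, 0, 0, 0.5],
  [0, 0, -20, 0, 0, 0, 0.5],
  [0, 0, -15, 0, 0, 0, 0.5],
  [0, 0, -8, 0, 0, 0, 0.5],
  [0, 0, -4, 0, 0, 0, 0.5],
  [0, 0, 0, 0, 0, 0, 0.5],
  [0, 0, 0, 0, 0, 0, 0.5],
])

```text
time_s: 28.95
ee_pos: [502.3, 107.2, 4.9]
tool_rot: [0.0, 0.716, 0.698, 0.0]
contact_force: [0.1, -0.3, 0.3]
gripper_width: 43.1
```

step_arm([
  [0, 0, -1.5, 0, 0, 0, 0.5],
  [0, 0, 0, 0, 0, 0, 0],
  [0, 0, 0, 0, 0, 0, 0],
  [0, 0, 0, 0, 0, 0, 0],
  [0, 0, 0, 0, 0, 0, 0],
  [0, 0, 0, 0, 0, 0, 0],
])

```text
time_s: 29.45
ee_pos: [502.1, 107.6, 3.7]
tool_rot: [0.0, 0.715, 0.699, 0.0]
contact_force: [-1.6, -0.7, 5.4]
gripper_width: 16.6
```

step_arm([
  [0, 0, 0, 0, 0, 0, 0.45],
  [0, 0, 0, 0, 0, 0, 0.45],
  [-1, 0, -2, 0, 0, 0, 0.45],
  [0, 0, -0.5, 0, 0, 0, 0.45],
  [0, 0, 0, 0, 0, 0, 0],
  [0, 0, 0, 0, 0, 0, 0],
  [0, 0, 0, 0, 0, 0, 0],
  [0, 0, 0, 0, 0, 0, 0],
  [0, 0, 0, 0, 0, 0, 0],
])

```text
time_s: 30.2
ee_pos: [500.8, 107.4, 0.5]
tool_rot: [0.0, 0.716, 0.699, 0.0]
contact_force: [-0.7, 0.1, 1.1]
gripper_width: 16.7
```

step_arm([
  [0, 0, 4, 0, 0, 0, 0],
  [0, 0, 10, 0, 0, 0, 0],
  [0, 0, 20, 0, 0, 0, 0],
  [0, 0, 25, 0, 0, 0, 0],
  [0, -5, 25, 0, 0, 0, 0],
  [-2, -15, 16, 0, 0, 0, 0],
  [-5, -25, 0, 0, 0, 0, 0],
  [-6, -30, 0, 0, 0, 0, 0],
  [-6, -30, 0, 0, 0, 0, 0],
  [-6, -30, 0, 0, 0, 0, 0],
  [-6, -30, 0, 0, 0, 0, 0],
  [-6, -30, 0, 0, 0, 0, 0],
])

```text
time_s: 31.2
ee_pos: [463.4, -88.9, 101.4]
tool_rot: [0.0, 0.715, 0.699, 0.0]
contact_force: [1.0, -0.2, -0.5]
gripper_width: 16.5
```

step_arm([
  [-6, -30, 0, 0, 0, 0, 0],
  [-6, -30, 0, 0, 0, 0, 0],
  [-6, -30, 0, 0, 0, 0, 0],
  [-6, -30, 0, 0, 0, 0, 0],
  [-5, -25, 0, 0, 0, 0, 0],
  [-4, -15, 0, 0, 0, 0, 0],
  [-1, -7, 0, 0, 0, 0, 0],
  [0, 0, 0, 0, 0, 0, 0],
  [0, 0, 0, 0, 0, 0, 0],
])

```text
time_s: 31.95
ee_pos: [429.8, -254.2, 100.8]
tool_rot: [-0.0, 0.716, 0.698, 0.0]
contact_force: [-0.3, -0.4, -0.9]
gripper_width: 16.4
```

```bash
python3 - <<'E'
from h import *
s=ctrl.sense();q=s["tool_rot"];print(s["ee_pos"],s["gripper_width"],s["contact_force"],"jaw",np.degrees(np.arctan2(2*q[2]**2-1,2*q[1]*q[2])))
m=ctrl.camera_model("wrist");np.savez("w12.npz",**m)
im=ctrl.capture("wrist"); cv2.imwrite("pics/w12.png",im[:,:,::-1])
E
```

```text
[ 429.78977311 -254.19445816  100.75796484] 16.43008712768754 [-0.273625  -0.3987322 -0.9041493] jaw -1.4136853382007533
```

View pics/w12.png

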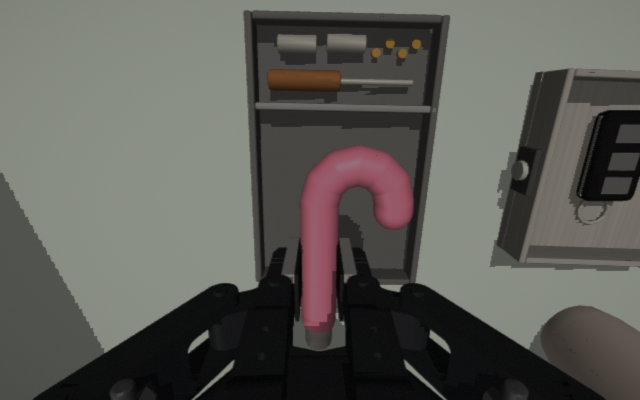

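```bash
python3 - <<'E'
from h import *
m=dict(np.load("w12.npz"))
for p in ((340,108),(340,285),(252,200),(432,180),(258,275)): print(p,plane(m,*p,26).round(1))
E
```

```text
(340, 108) [ 447.2 -183.3   26. ]
(340, 285) [ 446.4 -323.    26. ]
(252, 200) [ 380.9 -247.9   26. ]
(432, 180) [ 514.4 -236.    26. ]
(258, 275) [ 380.  -311.9   26. ]
```

step_arm([
  [0, 0, -20, 0, 0, 0, 0],
  [0, 0, -25, 0, 0, 0, 0],
  [0, 0, -20, 0, 0, 0, 0],
  [0, 0, -12, 0, 0, 0, 0],
  [0, 0, -7, 0, 0, 0, 0],
  [0, 0, -4, 0, 0, 0, 0],
  [0, 0, -2, 0, 0, 0, 0],
  [0, 0, 0, 0, 0, 0, 0],
  [0, 0, 0, 0, 0, 0, 0],
])

```text
time_s: 32.75
ee_pos: [430.3, -254.6, 11.1]
tool_rot: [0.0, 0.715, 0.699, 0.0]
contact_force: [-0.0, 0.4, -0.3]
gripper_width: 16.5
```

step_arm([
  [0, 0, -1.5, 0, 0, 0, 0],
  [0, 0, 0, 0, 0, 0, 0],
  [0, 0, 0, 0, 0, 0, 0.4],
  [0, 0, 0, 0, 0, 0, 0.4],
  [0, 0, 0, 0, 0, 0, 0.4],
  [0, 0, 0, 0, 0, 0, 0.4],
  [0, 0, 5, 0, 0, 0, 0.4],
  [0, 0, 15, 0, 0, 0, 0.4],
  [0, 0, 25, 0, 0, 0, 0.5],
  [0, 0, 30, 0, 0, 0, 0.8],
  [0, 0, 30, 0, 0, 0, 1],
  [0, 0, 30, 0, 0, 0, 1],
])

```text
time_s: 33.75
ee_pos: [429.4, -254.3, 145.6]
tool_rot: [-0.0, 0.715, 0.699, -0.0]
contact_force: [0.5, -0.2, -0.3]
gripper_width: 76.9
```

```bash
python3 - <<'E'
from h import *
s=ctrl.sense();q=s["tool_rot"];print(s["ee_pos"],s["gripper_width"],s["contact_force"])
im=ctrl.capture("wrist"); cv2.imwrite("pics/w13.png",im[:,:,::-1])
E
```

```text
[ 429.42214921 -254.33936176  145.56942225] 76.90880659117948 [ 0.52881702 -0.16547145 -0.30126032]
```

View pics/w13.png

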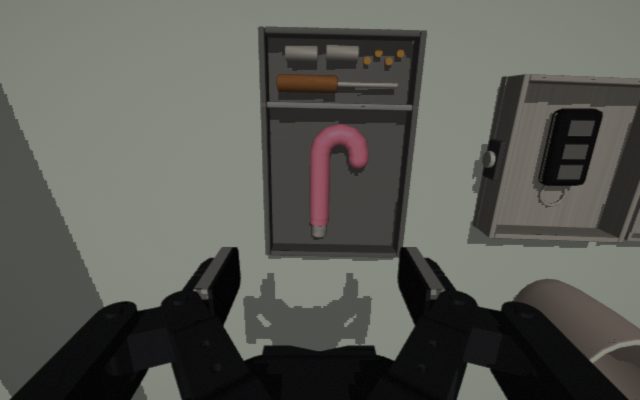

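The umbrella lies flat in the large compartment of the tray, (320,130) to (318,235), clear of its walls. Last is the cup.

step_arm([
  [-2, 10, 10, 0, 0, 0, 1],
  [-4, 22, 10, 0, 0, 0, 1],
  [-5, 32, 0, 0, 0, 0, 1],
  [-5, 33, 0, 0, 0, 0, 1],
  [-5, 33, 0, 0, 0, 0, 1],
  [-5, 33, 0, 0, 0, 0, 1],
  [-6, 33, 0, 0, 0, 0, 1],
  [-6, 33, 0, 0, 0, 0, 1],
  [-6, 33, 0, 0, 0, 0, 1],
  [-6, 33, 0, 0, 0, 0, 1],
  [-5, 33, 0, 0, 0, 0, 1],
  [-4, 25, 0, 0, 0, 0, 1],
])

```text
time_s: 34.8
ee_pos: [369.0, 100.5, 163.6]
tool_rot: [-0.0, 0.715, 0.699, -0.0]
contact_force: [0.8, -0.8, -0.1]
gripper_width: 85.2
```

step_arm([
  [-1, 12, 0, 0, 0, 0, 1],
  [0, 0, 0, 0, 0, 0, 1],
  [0, 0, 0, 0, 0, 0, 1],
])

```text
time_s: 35.05
ee_pos: [368.9, 110.8, 163.6]
tool_rot: [-0.0, 0.715, 0.699, -0.001]
contact_force: [0.5, 0.1, -0.3]
gripper_width: 85.4
```

```bash
python3 - <<'E'
from h import *
s=ctrl.sense();q=s["tool_rot"];print(s["ee_pos"],s["gripper_width"],s["contact_force"],"jaw",np.degrees(np.arctan2(2*q[2]**2-1,2*q[1]*q[2])))
m=ctrl.camera_model("wrist");np.savez("w14.npz",**m)
im=ctrl.capture("wrist"); cv2.imwrite("pics/w14.png",im[:,:,::-1])
E
```

```text
[368.8799169  110.75923805 163.61743236] 85.36950418845896 [ 0.45854115  0.1213974  -0.31738578] jaw -1.2382506482738862
```

View pics/w14.png

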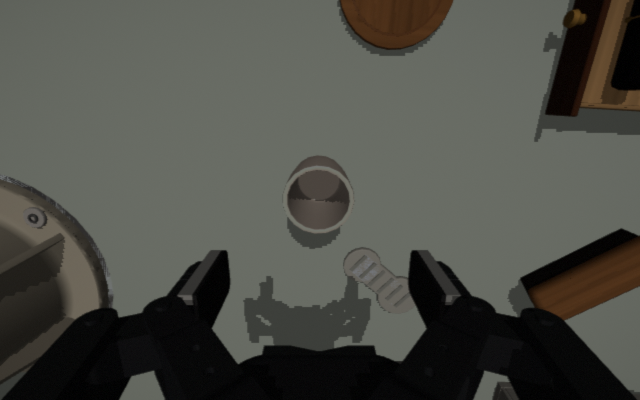

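```bash
python3 - <<'E'
from h import *
m=dict(np.load("w14.npz"))
for p in ((284,200),(354,200),(319,166),(319,234)): print(p,plane(m,*p,72).round(1))
E
```

```text
(284, 200) [341.7 110.8  72. ]
(354, 200) [398.1 109.5  72. ]
(319, 166) [370.5 138.   72. ]
(319, 234) [369.2  80.3  72. ]
```

step_arm([
  [0, 0, -15, 0, 0, 0, 1],
  [0, 0, -20, 0, 0, 0, 1],
  [0, 0, -25, 0, 0, 0, 1],
  [0, 0, 0, 0, 0, 0, 1],
  [0, 0, 0, 0, 0, 0, 1],
])

```text
time_s: 35.52
ee_pos: [368.7, 109.3, 103.4]
tool_rot: [-0.001, 0.716, 0.698, -0.002]
contact_force: [0.7, 0.5, 1.1]
gripper_width: 85.3
```

step_arm([
  [1, 0, -15, 0, 0, 0, 1],
  [0, 0, -20, 0, 0, 0, 1],
  [0, 0, -15, 0, 0, 0, 1],
  [0, 0, -10, 0, 0, 0, 1],
  [0, 0, -7, 0, 0, 0, 1],
  [0, 0, 0, 0, 0, 0, 1],
  [0, 0, 0, 0, 0, 0, 0.6],
  [0, 0, 0, 0, 0, 0, 0.5],
  [0, 0, 0, 0, 0, 0, 0.4],
  [0, 0, 0, 0, 0, 0, 0.3],
  [0, 0, 0, 0, 0, 0, 0.3],
  [0, 0, 0, 0, 0, 0, 0.3],
])

```text
time_s: 36.52
ee_pos: [371.4, 110.6, 38.1]
tool_rot: [0.0, 0.715, 0.699, 0.001]
contact_force: [-2.5, -1.4, 10.5]
gripper_width: 57.4
```

step_arm([
  [0, 0, 4, 0, 0, 0, 0.3],
  [0, 0, 8, 0, 0, 0, 0.3],
  [0, 0, 15, 0, 0, 0, 0.3],
  [0, 0, 15, 0, 0, 0, 0.3],
  [3, 7, 8, 0, 0, 0, 0.3],
  [6, 15, 0, 0, 0, 0, 0.3],
  [9, 23, 0, 0, 0, 0, 0.3],
  [10, 26, 0, 0, 0, 0, 0.3],
  [10, 26, 0, 0, 0, 0, 0.3],
  [10, 26, 0, 0, 0, 0, 0.3],
  [9, 22, 0, 0, 0, 0, 0.3],
  [6, 15, 0, 0, 0, 0, 0.3],
])

```text
time_s: 37.52
ee_pos: [434.9, 272.8, 88.1]
tool_rot: [0.0, 0.715, 0.699, 0.001]
contact_force: [-0.3, 0.4, -3.2]
gripper_width: 57.6
```

step_arm([
  [4, 8, 0, 0, 0, 0, 0.3],
  [1, 2, 0, 0, 0, 0, 0.3],
  [0, 0, 0, 0, 0, 0, 0.3],
  [0, 0, 0, 0, 0, 0, 0.3],
])

```text
time_s: 37.85
ee_pos: [438.1, 279.5, 87.0]
tool_rot: [-0.0, 0.716, 0.699, -0.001]
contact_force: [-0.4, 0.4, -1.5]
gripper_width: 57.6
```

```bash
python3 - <<'E'
from h import *
s=ctrl.sense();q=s["tool_rot"];print(s["ee_pos"],s["gripper_width"],s["contact_force"])
m=ctrl.camera_model("wrist");np.savez("w15.npz",**m)
im=ctrl.capture("wrist"); cv2.imwrite("pics/w15.png",im[:,:,::-1])
E
```

```text
[438.13456875 279.47152891  87.00914009] 57.55681206936955 [-0.43304     0.37554799 -1.47162319]
```

View pics/w15.png

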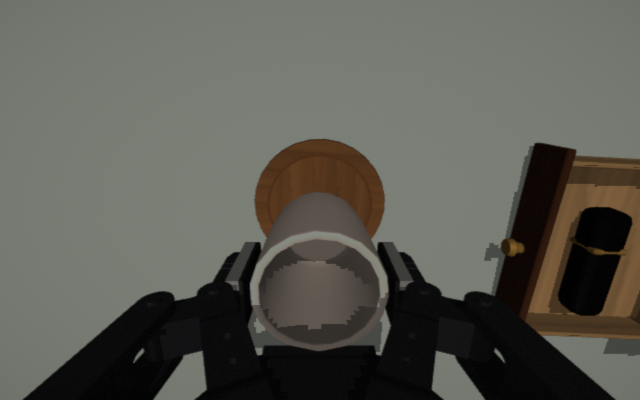

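```bash
python3 - <<'E'
from h import *
m=dict(np.load("w15.npz"))
for z in (118,121,124):
  print(z,[plane(m,*p,z).round(1)[:2].tolist() for p in ((252,290),(387,290),(319,233),(319,348))])
print(plane(m,255,195,8),plane(m,385,195,8), "top of coaster",plane(m,320,139,8))
E
```

```text
118 [[410.6, 279.4], [468.1, 277.9], [439.8, 305.1], [438.4, 248.0]]
121 [[411.4, 281.4], [467.4, 280.0], [439.8, 306.4], [438.4, 250.9]]
124 [[412.2, 283.4], [466.7, 282.1], [439.9, 307.8], [438.5, 253.7]]
[390.76178076 288.19613299   8.        ] [489.50156728 285.68959808   8.        ] top of coaster [441.16375031 329.08377974   8.        ]
```

step_arm([
  [0.5, 0.3, -12, 0, 0, 0, 0.3],
  [0, 0, -12, 0, 0, 0, 0.3],
  [0, 0, -8, 0, 0, 0, 0.3],
  [0, 0, -4, 0, 0, 0, 0.3],
  [0, 0, -2, 0, 0, 0, 0.3],
  [0, 0, 0, 0, 0, 0, 0.3],
  [0, 0, 0, 0, 0, 0, 0.3],
])

```text
time_s: 38.48
ee_pos: [439.5, 280.7, 49.2]
tool_rot: [0.0, 0.716, 0.699, 0.0]
contact_force: [0.3, -0.4, -1.4]
gripper_width: 57.8
```

step_arm([
  [0, 0, -1.5, 0, 0, 0, 0.3],
  [0, 0, 0, 0, 0, 0, 0.3],
  [0, 0, 0, 0, 0, 0, 0.3],
])

```text
time_s: 38.73
ee_pos: [439.4, 280.9, 47.7]
tool_rot: [0.0, 0.715, 0.699, 0.0]
contact_force: [1.1, 0.4, -1.0]
gripper_width: 56.9
```

step_arm([
  [0, 0, -1, 0, 0, 0, 0.3],
  [0, 0, 0, 0, 0, 0, 0.3],
  [0, 0, 0, 0, 0, 0, 0.3],
])

```text
time_s: 38.98
ee_pos: [439.2, 280.8, 46.5]
tool_rot: [-0.0, 0.715, 0.699, -0.0]
contact_force: [0.1, 0.3, -1.0]
gripper_width: 57.4
```

step_arm([
  [0, -0.5, -1, 0, 0, 0, 0.3],
  [0, 0, 0, 0, 0, 0, 0.3],
  [0, 0, 0, 0, 0, 0, 0.3],
])

```text
time_s: 39.23
ee_pos: [439.4, 280.7, 46.2]
tool_rot: [-0.0, 0.716, 0.699, 0.0]
contact_force: [-3.4, 1.4, 8.4]
gripper_width: 57.4
```

Contact at TCP z 46.2, where I expected about 46. Releasing and backing off straight up.

step_arm([
  [0, 0, 0.5, 0, 0, 0, 0.75],
  [0, 0, 0, 0, 0, 0, 0.9],
  [0, 0, 0, 0, 0, 0, 1],
  [0, 0, 0, 0, 0, 0, 1],
  [0, 0, 10, 0, 0, 0, 1],
  [0, 0, 20, 0, 0, 0, 1],
  [0, 0, 25, 0, 0, 0, 1],
  [0, 0, 30, 0, 0, 0, 1],
  [0, 0, 30, 0, 0, 0, 1],
  [0, 0, 15, 0, 0, 0, 1],
  [0, 0, 0, 0, 0, 0, 1],
])

```text
time_s: 40.15
ee_pos: [441.3, 281.5, 180.4]
tool_rot: [0.001, 0.716, 0.699, 0.003]
contact_force: [0.8, 0.4, 1.1]
gripper_width: 85.4
```

```bash
python3 - <<'E'
from h import *
s=ctrl.sense();print(s["ee_pos"],s["gripper_width"],s["contact_force"])
m=ctrl.camera_model("wrist");np.savez("w16.npz",**m)
im=ctrl.capture("wrist"); cv2.imwrite("pics/w16.png",im[:,:,::-1])
E
```

```text
[441.28255249 281.48573774 180.3866437 ] 85.44822475074898 [0.81808746 0.39391188 1.13221107]
```

View pics/w16.png

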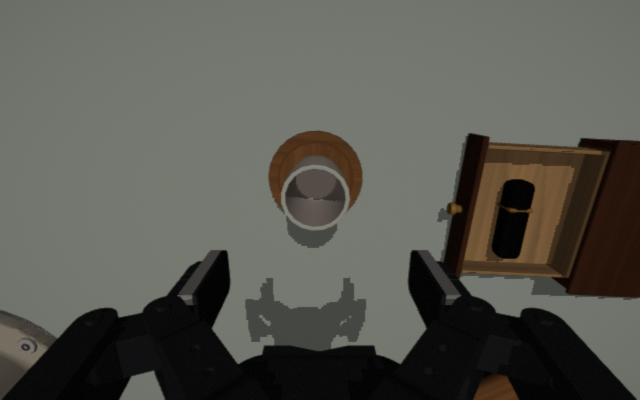

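step_arm([
  [-10, 25, 10, 0, 0, 0, 1],
  [-15, 30, 5, 0, 0, 0, 1],
  [-20, 30, 0, 0, 0, 0, 1],
  [-20, 30, 0, 0, 0, 0, 1],
  [-20, 30, 0, 0, 0, 0, 1],
  [-20, 30, 0, 0, 0, 0, 1],
  [-20, 30, 0, 0, 0, 0, 1],
  [-20, 30, 0, 0, 0, 0, 1],
  [-10, 20, 0, 0, 0, 0, 1],
  [0, 0, 0, 0, 0, 0, 1],
])

```text
time_s: 41.03
ee_pos: [281.7, 538.2, 189.7]
tool_rot: [-0.0, 0.714, 0.7, -0.0]
contact_force: [0.3, -1.1, -0.2]
gripper_width: 85.6
```

```bash
python3 - <<'E'
from h import *
s=ctrl.sense();print(s["ee_pos"],s["contact_force"])
for n in ("top","side"):
    im=ctrl.capture(n); cv2.imwrite(f"pics/{n}9.png",im[:,:,::-1])
crop("pics/top9.png","pics/top9c.png",165,105,465,295,2.6)
crop("pics/side9.png","pics/side9c.png",180,80,450,350,2)
E
```

```text
[281.7278477  538.22401461 189.66629473] [ 0.27695864 -1.0998173  -0.19161939]
```

View pics/top9c.png

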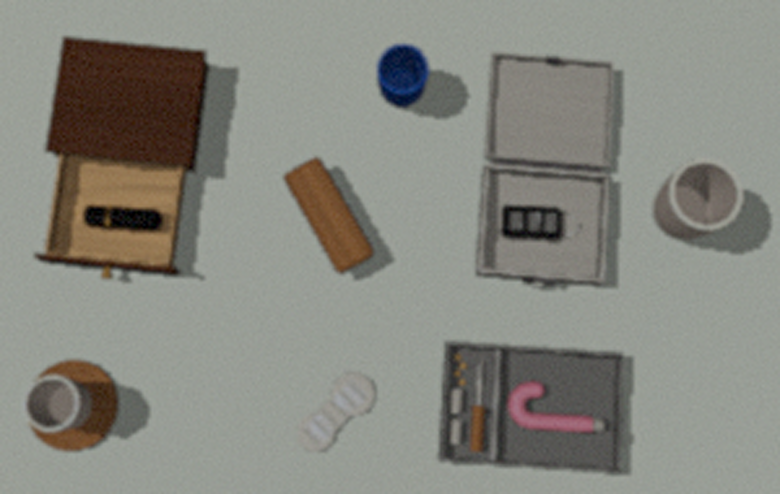

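View pics/side9c.png

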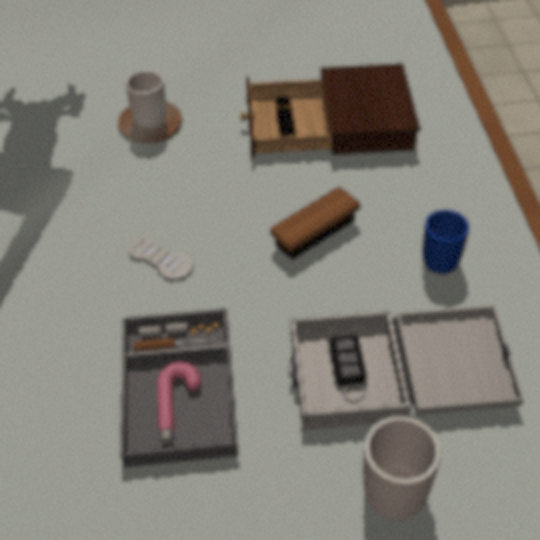

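```bash
python3 - <<'E'
from h import *
m=dict(np.load("w16.npz"));im=cv2.imread("pics/w16.png");hsv=cv2.cvtColor(im,cv2.COLOR_BGR2HSV)
r=np.array([plane(m,*p,80)[:2] for p in ((281,197),(349,197),(315,164),(315,231))]);print("rim",r.round(1).tolist(),r.mean(0))
mk=((hsv[...,0]<20)&(hsv[...,1]>80)).astype(np.uint8);mk[:115]=0;mk[240:]=0;mk[:,:250]=0;mk[:,390:]=0
c=max(cv2.findContours(mk,0,2)[0],key=cv2.contourArea)[:,0];c=c[c[:,1]<185];c=cv2.convexHull(c)[:,0]
P=np.array([plane(m,*p,8)[:2] for p in c]);P=P[P[:,1]>282]
A=np.c_[2*P,np.ones(len(P))];x=np.linalg.lstsq(A,(P**2).sum(1),rcond=None)[0];print("coaster",x[:2],np.sqrt(x[2]+x[0]**2+x[1]**2))
# top: change between first and last images for left-alone things
a=cv2.imread("pics/top0.png").astype(int);b=cv2.imread("pics/top9.png").astype(int);d=np.abs(a-b).max(2)
for n,(u0,v0,u1,v1) in dict(brush=(270,160,312,215),grip=(275,242,315,282),blue=(305,118,335,150),big=(415,160,455,205),drawerfront=(176,195,240,215),unit=(180,115,247,165)).items(): print(n,(d[v0:v1,u0:u1]>45).sum())
E
```

```text
rim [[411.3, 281.9], [468.0, 280.4], [440.5, 309.0], [438.8, 250.4]] [439.64947078 280.42141941]
coaster [439.33905185 279.95068502] 48.976970503329476
brush 0
grip 0
blue 0
big 0
drawerfront 0
unit 0
```

```bash
python3 - <<'E'
from plant import ctrl
print(ctrl.job_done())
E
```

```text
the job is handed in; nothing more can be done
None
```

All four things are back where they belong, and I handed the job in at about 41 s of the 120 s allowed. I moved the umbrella handle to the bench, then the hanko tube into the drawer. Then I moved the cup to the bench, the key into the key box, the umbrella handle into the large tray compartment, and the cup onto the coaster.

- **Final views:** the wrist, top and side pictures show the hanko tube, key and umbrella handle lying flat in their places, clear of the walls. The gripper is clear of everything.
- **Cup:** it stands upright on the coaster, with its rim centre at (439.6, 280.4) against the coaster centre at (439.3, 280.0).
- **Left alone:** the shoe brush, shoe grip, blue cup, large white cup and drawer front show no change from the first top picture.
- **What needed mending:** I had to reopen and grip the umbrella handle lower twice, because the pads first caught it too high. Wrist force readings at the end of each move stayed below about 11 N, so I saw nothing near the limits.

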